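Put the parts tubes away in the dust cabinet

ROBOT

A 7-joint arm with a two-finger parallel gripper is mounted at the origin on the work surface. World frame = base frame: x ahead of the robot, y to its left, z up, the work surface at z = 0. Lengths are in m, angles in rad, forces in N, time in s.
With the tool pointing down it reaches from about 0.425 to 0.875 m from the base axis. Payload 4.7 kg.
Tool frame: the origin (TCP) lies on the centre line of the jaws, within the pads' length; the fingertips stand 22 mm ahead of it and the grasp point (between the pads) lies 3 mm ahead of it; z points along the fingers, y is the direction in which the jaws open and shut (so a half turn about z gives the same grasp; the last joint's range is limited). The gripper opens to 87 mm and grips with 3 to 60 N. Pads are 19 mm wide; open, the fingers measure 117 mm over their backs; the gripper's body (75 mm by 190 mm) begins 51 mm behind the grasp point.
Start: joints at [-1.298, 0.321, -0.07, 1.45, 0.023, 1.371, -0.057], TCP at [0.166, 0.628, 0.245] pointing down, gripper open.
Joint ranges: [-2.86, 2.86], [-0.3, 2.09], [-1.38, 1.24], [0.06, 2.45], [-1.56, 4.7], [0.09, 2.05], [-2.69, 2.69]. Speed limits (rad/s): [2.57, 2.57, 3.14, 3.14, 3.14, 3.14, 3.14].

INTERFACE

Orientations are given as a rotation vector (axis times angle).
In Python, from bench import ctrl, imaging, close_job, finder gives the robot as it stands. The module is installed in compiled form; this text tells all that it offers.
- The arm moves only by the shell command python3 -m jog 'ROWS' [FORCE]. ROWS is JSON, a list that holds one entry, the list of rows, each a list of 7 numbers: the shift along the tool's x, y, z in cm, then the turn, a rotation vector about the tool's x, y, z in degrees, then the finger opening in cm, from 0 to 8.7. In form: [[[dx, dy, dz, ax, ay, az, claw], ...]]. A call has 1 to 12 rows; each row shifts and turns the commanded pose from where the row before left it, along the tool's axes as they then stand; what a row does not reach is not made up. A row lasts 1/10 s, in which the tool goes at most 50 mm and 8.59 degrees, less where a joint would pass 70% of its speed; a pose out of reach is approached as far as the arm can. A call is refused whole if a number of a shift passes 5 or a number of a turn 8.59, either way. A call with a gripper value outside its range is refused whole. The fingers move at their own pace and stop on an object; FORCE is the grip in N (left out, the last holds). Time passes only in rows, so rows that do not move let the fingers close. It gives the time, the measured TCP pose, the force and the opening at its end, in the units of the state.
- ctrl.get_state(): the state, without advancing time (a new reading comes with each control period).
- imaging.get_image(name): name is "side" or "top" or "wrist"; returns a dict with "frame" (420x560x3 uint8, red, green, blue), "intrinsics" (3x3 intrinsics, pixels), "k1" (the pictures are not rectified: a ray, as slopes to the right and down, at radius r is drawn at 1 + k1 r^2 times it, then the intrinsics apply), "pose" (4x4, takes a point from camera to world coordinates). Camera axes: x right, y down, z forward; pixel columns grow to the right and rows downward; lengths in m; the calibration is good to about 2 mm. A picture is of the moment at which its call begins. There is no depth.
- close_job(): hands the job in, once; it reports no verdict.
Trained networks look in the newest picture that a camera, given by its name, has taken for a name from the list of things; names that differ only in an ending like _2 or _b are one class to them, and where a whole thing is asked for, a point or a joint stands for the part that bears it (a point fixed in the world has none). Each returns a list of dicts, best first, with "conf" (0 to 1); they miss things now and then, are a little off and sometimes report something else, mostly with a low value. They report only what shows in the picture. A call takes as long as a camera call. They do not tell look-alikes from the thing itself.
- finder.trace(label, camera): "region" (420x560 bool, what is visible of it) and "point" ([row, column] as shares, 0 to 1, of the picture: columns of its width, rows of its height, amid what is visible of it).
- finder.spot_point(label, camera): "point" ([row, column] as shares, 0 to 1, of the picture: columns of its width, rows of its height: a listed point, or the origin of a listed thing).
The state is a dict: "time": time; "joint_positions": joint angles; "qd": joint speeds; "joint_torque": joint torques, N m; "position": TCP position; "tool_rot": TCP orientation; "ft_force": force on the tool from outside, world axes, zero at the start; "torque": the same for the moment, N m; "grip_width": opening from 0.0 (shut) to 1.0 (fully open).
Only numpy, scipy, OpenCV 4.12 (cv2) and the standard library are available. Lean on these libraries where they do the work, as an engineer would, in place of code of your own. Each camera call takes 0.05 s, during which the arm holds its last target. There are 200 camera calls.

TASK

Put the watch-parts tubes away for the night: pull the dust cabinet's tray out to its stop, and lay every parts tube standing on the bench on its side in a cradle of its own, lengthwise, centred on its two V blocks and let go. Then slide the loaded tray fully home, and after that push the cabinet door shut until it snaps onto its catch. Leave the dome, loupe, tweezers and dish where they are.

Things in the scene. Friction and masses are not known exactly. Their poses are not given: they have to be found in the camera images.
- tube_a_mid (a point): Middle (60 mm up, on the axis) of the parts tube with the red cap, one of up to four; a tube not there this time reads None. A smooth ivory round body 32 mm across and 92 mm long, then a square red cap 28 x 28 x 28 mm, 120 mm long in all; 0.08 to 0.15 kg. The point's z runs from foot to cap; tubes begin upright on the bench. A knocked one may fall over.
- tube_b_mid (a point): Middle (60 mm up, on the axis) of the parts tube with the yellow cap, one of up to four; a tube not there this time reads None. A smooth ivory round body 32 mm across and 92 mm long, then a square yellow cap 28 x 28 x 28 mm, 120 mm long in all; 0.08 to 0.15 kg. The point's z runs from foot to cap; tubes begin upright on the bench. A knocked one may fall over.
- tube_c_mid (a point): Middle (60 mm up, on the axis) of the parts tube with the green cap, one of up to four; a tube not there this time reads None. A smooth ivory round body 32 mm across and 92 mm long, then a square green cap 28 x 28 x 28 mm, 120 mm long in all; 0.08 to 0.15 kg. The point's z runs from foot to cap; tubes begin upright on the bench. A knocked one may fall over.
- tube_d_mid (a point): Middle (60 mm up, on the axis) of the parts tube with the orange cap, one of up to four; a tube not there this time reads None. A smooth ivory round body 32 mm across and 92 mm long, then a square orange cap 28 x 28 x 28 mm, 120 mm long in all; 0.08 to 0.15 kg. The point's z runs from foot to cap; tubes begin upright on the bench. A knocked one may fall over.
- cradle_1 (a point): Cradle 1 of 4 (1 is leftmost seen from the robot; 58 mm apart): where the middle of a tube lying in it rests, 52 mm above the bench; moves with the tray. x runs along the cradle into the cabinet, z up. Two blue V blocks, 15 to 25 mm before and behind the point, 45 degree sides, tops 2 mm below it and 25 mm to each side; tray floor 34 mm below. Tubes lie along x, cap either way.
- cradle_2 (a point): Cradle 2 of 4 (1 is leftmost seen from the robot; 58 mm apart): where the middle of a tube lying in it rests, 52 mm above the bench; moves with the tray. x runs along the cradle into the cabinet, z up. Two blue V blocks, 15 to 25 mm before and behind the point, 45 degree sides, tops 2 mm below it and 25 mm to each side; tray floor 34 mm below. Tubes lie along x, cap either way.
- cradle_3 (a point): Cradle 3 of 4 (1 is leftmost seen from the robot; 58 mm apart): where the middle of a tube lying in it rests, 52 mm above the bench; moves with the tray. x runs along the cradle into the cabinet, z up. Two blue V blocks, 15 to 25 mm before and behind the point, 45 degree sides, tops 2 mm below it and 25 mm to each side; tray floor 34 mm below. Tubes lie along x, cap either way.
- cradle_4 (a point): Cradle 4 of 4 (1 is leftmost seen from the robot; 58 mm apart): where the middle of a tube lying in it rests, 52 mm above the bench; moves with the tray. x runs along the cradle into the cabinet, z up. Two blue V blocks, 15 to 25 mm before and behind the point, 45 degree sides, tops 2 mm below it and 25 mm to each side; tray floor 34 mm below. Tubes lie along x, cap either way.
- tray_bar (a point): Middle of the tray's steel pull bar: a round bar 10 mm thick and 100 mm long, level, along the point's y, its axis 45 mm above the bench, 34 mm in front of the tray's front lip (29 mm free gap; lip top 48 mm above the bench). The point's x points straight into the cabinet; it moves with the tray.
- tray (a joint): How far the sliding tray is drawn out towards the robot, m: 0 fully home, 0.195 at the outer stop. It begins partly out and slides with about 1.5 N of friction, staying where it is left. Tray: 150 mm deep, 224 mm wide, with a lip across its front and back (140 mm between them, tops 4 mm below the axis of a laid tube). Drawn out to its stop, all four cradles are clear of the cabinet roof.
- door (a joint): Angle of the cabinet door, rad: 0 fully shut, about 1.57 pointing straight out at the robot, 2.75 folded furthest back; it begins wide open and stays where it is left (light friction). A sprung catch resists from about 0.07 to 0.035 rad with 3 to 6 N at the free edge and pushes the door back open if let go there; past that it snaps the door to 0 and holds it.
- door_hinge (a point): Point on the door's hinge line, at the cabinet's front face, 123 mm left of its middle, 56 mm above the bench. Its axes turn with the door: -y runs along the panel to the free edge, x points through the panel to its inner side (into the cabinet when shut). Panel clear with aluminium edging, 246 mm wide, 6 to 104 mm above the bench; outer face at x = -9 mm, inner face at x = 0.
- door_edge (a point): Middle of the free edge of the door, on its outer face, 246 mm from the hinge and 56 mm above the bench; moves with the door.
- cabinet: The clear-walled bench-top dust cabinet with aluminium edges, fixed; origin at the centre of its underside, 220 mm deep (x), 250 mm wide (y), 105 mm high with a roof; its open front faces -x (the robot) at x = -110 mm. The door hinges on its +y (left) front edge.
- dome: Bystander: clear dust dome 124 mm wide, 100 mm high with a white knob, over a watch movement; origin at the centre of its underside.
- loupe: Bystander: black eye loupe, 48 mm wide, 48 mm high, standing; origin under its centre.
- tweezers: Bystander: steel tweezers 125 mm long (x), lying flat; origin under the middle.
- dish: Bystander: white plastic dish 90 mm wide, 20 mm high; origin under its centre.
Not all that is in view belongs to the job. What is shaped like the part that bears tube_b_mid but brown or turquoise is not meant.

How it is judged:
On the way, in this order (a step that is already met when the one before it is completed fails the run):
1. the tray is pulled out to its stop (within 15 mm) (value of joint tray above 0.18 m), for 0.2 s.
2. with the tray drawn out, every tube lies in a cradle, let go (angle between the z axis of each of tube_a_mid, tube_b_mid, tube_c_mid, tube_d_mid and the x axis of cradle_1, either way round below 0.15 rad and (distance between tube_a_mid and cradle_1 below 0.015 m or distance between tube_a_mid and cradle_2 below 0.015 m or distance between tube_a_mid and cradle_3 below 0.015 m or distance between tube_a_mid and cradle_4 below 0.015 m) and (distance between tube_b_mid and cradle_1 below 0.015 m or distance between tube_b_mid and cradle_2 below 0.015 m or distance between tube_b_mid and cradle_3 below 0.015 m or distance between tube_b_mid and cradle_4 below 0.015 m) and (distance between tube_c_mid and cradle_1 below 0.015 m or distance between tube_c_mid and cradle_2 below 0.015 m or distance between tube_c_mid and cradle_3 below 0.015 m or distance between tube_c_mid and cradle_4 below 0.015 m) and (distance between tube_d_mid and cradle_1 below 0.015 m or distance between tube_d_mid and cradle_2 below 0.015 m or distance between tube_d_mid and cradle_3 below 0.015 m or distance between tube_d_mid and cradle_4 below 0.015 m) and contact force between each of tube_a, tube_b, tube_c, tube_d and the fingers below 0.2 N and value of joint tray above 0.12 m), for 0.3 s.
3. the loaded tray is fully home, the door not yet shut (angle between the z axis of each of tube_a_mid, tube_b_mid, tube_c_mid, tube_d_mid and the x axis of cradle_1, either way round below 0.15 rad and (distance between tube_a_mid and cradle_1 below 0.015 m or distance between tube_a_mid and cradle_2 below 0.015 m or distance between tube_a_mid and cradle_3 below 0.015 m or distance between tube_a_mid and cradle_4 below 0.015 m) and (distance between tube_b_mid and cradle_1 below 0.015 m or distance between tube_b_mid and cradle_2 below 0.015 m or distance between tube_b_mid and cradle_3 below 0.015 m or distance between tube_b_mid and cradle_4 below 0.015 m) and (distance between tube_c_mid and cradle_1 below 0.015 m or distance between tube_c_mid and cradle_2 below 0.015 m or distance between tube_c_mid and cradle_3 below 0.015 m or distance between tube_c_mid and cradle_4 below 0.015 m) and (distance between tube_d_mid and cradle_1 below 0.015 m or distance between tube_d_mid and cradle_2 below 0.015 m or distance between tube_d_mid and cradle_3 below 0.015 m or distance between tube_d_mid and cradle_4 below 0.015 m) and value of joint tray below 0.006 m and value of joint door above 0.3 rad), for 0.2 s.
4. the door is shut on its catch (value of joint door below 0.02 rad), for 0.3 s.
At the end, for the whole second after the job is handed in: Every tube present lies lengthwise in a cradle (its middle within 15 mm of a cradle point, within 0.15 rad of the cradle's line), at rest; the tray is home within 6 mm; the door is shut on its catch within 0.02 rad (angle between the z axis of each of tube_a_mid, tube_b_mid, tube_c_mid, tube_d_mid and the x axis of cradle_1, either way round below 0.15 rad and (distance between tube_a_mid and cradle_1 below 0.015 m or distance between tube_a_mid and cradle_2 below 0.015 m or distance between tube_a_mid and cradle_3 below 0.015 m or distance between tube_a_mid and cradle_4 below 0.015 m) and (distance between tube_b_mid and cradle_1 below 0.015 m or distance between tube_b_mid and cradle_2 below 0.015 m or distance between tube_b_mid and cradle_3 below 0.015 m or distance between tube_b_mid and cradle_4 below 0.015 m) and (distance between tube_c_mid and cradle_1 below 0.015 m or distance between tube_c_mid and cradle_2 below 0.015 m or distance between tube_c_mid and cradle_3 below 0.015 m or distance between tube_c_mid and cradle_4 below 0.015 m) and (distance between tube_d_mid and cradle_1 below 0.015 m or distance between tube_d_mid and cradle_2 below 0.015 m or distance between tube_d_mid and cradle_3 below 0.015 m or distance between tube_d_mid and cradle_4 below 0.015 m) and value of joint tray below 0.006 m and value of joint door below 0.02 rad and linear speed of each of tube_a, tube_b, tube_c, tube_d below 0.02 m/s); the robot touches nothing.
It fails at once if the dome is moved by more than 30 mm (distance of dome from where it was at the start of the episode above 0.03 m).
It fails at once if the loupe is moved by more than 30 mm (distance of loupe from where it was at the start of the episode above 0.03 m).
It fails at once if the tweezers is moved by more than 30 mm (distance of tweezers from where it was at the start of the episode above 0.03 m).
It fails at once if the dish is moved by more than 30 mm (distance of dish from where it was at the start of the episode above 0.03 m).
Of tube_a, tube_b, tube_c, tube_d only 2 to 4 are there at a start; the rules pass over those that are not, and their reading is None.
At some moment in a run one of tube_a, tube_b, tube_c, tube_d may be knocked a few centimetres aside while the robot is not near it.
It also fails if it takes over 210 s, if anything falls off the work surface, if the arm or the gripper's body presses on something with over 40 N, if the wrist force passes 120 N, or if a joint passes its speed limit or range.

## Working session

There is one attempt and no reset: what is moved stays moved. The work goes in short steps, Python scripts to look and compute and a shell command to move; the robot and the scene stay as the last step left them, time stands still between calls to the robot, and variables do not carry over. Pictures are saved under pics/ and viewed, about 12 in all and at most 16, crops included, and the job is handed in when it is done.

```bash
mkdir -p pics
cat > h.py <<'E'
import numpy as np, cv2
from bench import ctrl, imaging, finder
from scipy.spatial.transform import Rotation as R
def img(n,save=None):
    d=imaging.get_image(n)
    if save: cv2.imwrite('pics/'+save,d['frame'][:,:,::-1])
    return d
def ray(d,row,col):
    K=np.array(d['intrinsics']);k=d['k1']
    xd=(col-K[0,2])/K[0,0];yd=(row-K[1,2])/K[1,1]
    rd=np.hypot(xd,yd);r=rd
    for _ in range(30): r=rd/(1+k*r*r)
    s=r/rd if rd>0 else 1
    T=np.array(d['pose']);v=T[:3,:3]@np.array([xd*s,yd*s,1]);return T[:3,3],v/np.linalg.norm(v)
def atz(d,row,col,z):
    o,v=ray(d,row,col);return o+v*(z-o[2])/v[2]
def tri(obs):
    A=np.zeros((3,3));b=np.zeros(3)
    for d,r,c in obs:
        o,v=ray(d,r,c);P=np.eye(3)-np.outer(v,v);A+=P;b+=P@o
    return np.linalg.solve(A,b)
def proj(d,p):
    T=np.array(d['pose']);q=T[:3,:3].T@(np.array(p)-T[:3,3]);x,y=q[0]/q[2],q[1]/q[2]
    s=1+d['k1']*(x*x+y*y);K=np.array(d['intrinsics']);return K[1,1]*y*s+K[1,2],K[0,0]*x*s+K[0,2]
def st():
    s=ctrl.get_state();r=R.from_rotvec(s['tool_rot']).as_matrix()
    print('t',round(s['time'],2),'p',np.round(s['position'],4),'R',np.round(r,3).tolist(),'F',np.round(s['ft_force'],1),'g',round(s['grip_width'],3),'q',np.round(s['joint_positions'],2))
    return s
E
cat > a.py <<'E'
from h import *
st()
D={n:img(n,n+'0.png') for n in('top','side')}
for n,d in D.items():
    print(n,np.round(d['pose'],3).tolist(),np.round(d['intrinsics'],1).tolist(),d['k1'])
    for l in ['tube_a_mid','cradle_1','tray_bar','door_hinge','door_edge','cabinet','dome','loupe','tweezers','dish']:
        for x in finder.spot_point(l,n):
            r,c=x['point'][0]*420,x['point'][1]*560
            print(n,l,round(x['conf'],2),round(r),round(c))
cv2.imwrite('pics/both.png',np.vstack([D['top']['frame'],D['side']['frame']])[:,:,::-1])
E
python3 a.py
```

```text
t 0.0 p [0.1663 0.6278 0.2435] R [[-0.967, 0.256, -0.0], [0.256, 0.967, -0.002], [-0.0, -0.002, -1.0]] F [-0.2 -0.   0.9] g 1.004 q [-1.3   0.32 -0.07  1.45  0.02  1.37 -0.06]
top [[0.019, -0.982, 0.19, 0.277], [-1.0, -0.022, -0.015, -0.062], [0.018, -0.19, -0.982, 1.25], [0.0, 0.0, 0.0, 1.0]] [[470.6, 0.0, 275.3], [0.0, 470.6, 209.7], [0.0, 0.0, 1.0]] -0.14689328655448278
top tube_a_mid 0.66 203 329
top cradle_1 0.94 156 223
top cradle_1 0.7 158 200
top cradle_1 0.65 153 181
top cradle_1 0.61 156 244
top tray_bar 0.72 195 210
top tray_bar 0.22 202 327
top door_hinge 0.94 160 165
top door_edge 0.87 211 88
top door_edge 0.57 201 327
top cabinet 0.94 132 218
top cabinet 0.56 203 374
top cabinet 0.44 159 245
top dome 0.64 138 331
top dome 0.44 163 168
top loupe 0.71 290 374
top tweezers 0.62 202 375
top tweezers 0.46 289 117
side [[0.962, -0.171, 0.214, 0.265], [-0.274, -0.64, 0.718, -0.907], [0.014, -0.749, -0.662, 0.826], [0.0, 0.0, 0.0, 1.0]] [[391.9, 0.0, 278.8], [0.0, 391.9, 205.5], [0.0, 0.0, 1.0]] -0.0707155710664886
side cradle_1 0.84 176 309
side cradle_1 0.73 183 315
side cradle_1 0.56 167 301
side tray_bar 0.55 171 270
side door_hinge 0.9 153 287
side door_edge 0.55 126 237
side cabinet 0.77 177 330
side cabinet 0.3 279 280
side dome 0.73 245 359
side dome 0.3 155 299
side loupe 0.57 314 229
side tweezers 0.67 160 190
side dish 0.75 300 388
```

View pics/top0.png

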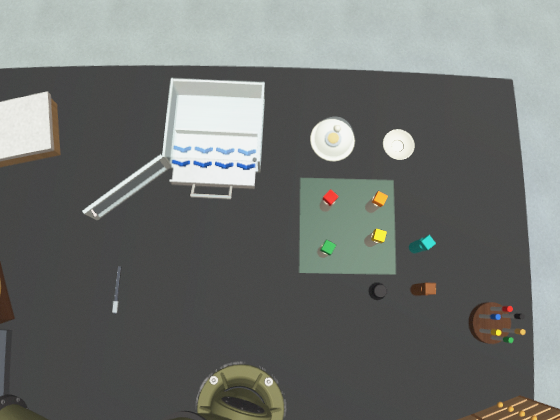

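View pics/side0.png

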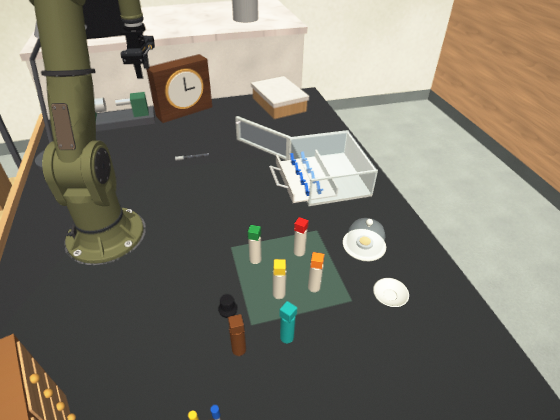

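The bench holds six standing tube-shaped things. Pixels are from the top view:
- **Ivory bodies, which fit the description:** red (198,330), orange (198,380), yellow (236,380) and green (247,328).
- **Decoys:** the turquoise one (242,428) and the brown one (289,430), because their whole bodies are coloured.

The cabinet is at (130,215) with its bar at (195,210). The door is open to (212,90).

```bash
cat > b.py <<'E'
from h import *
D={n:img(n) for n in('top','side')}
def blobs(d,hlo,hhi,amin=40,smin=170,vmin=100):
    hsv=cv2.cvtColor(d['frame'],cv2.COLOR_RGB2HSV)
    m=cv2.inRange(hsv,(hlo,smin,vmin),(hhi,255,255))
    n,l,s,c=cv2.connectedComponentsWithStats(m)
    return [(s[i,4],*np.round(c[i][::-1],1)) for i in range(1,n) if s[i,4]>amin]
for nm,h,sm in [('red',(0,6),200),('orange',(8,18),200),('yellow',(24,32),180),('green',(50,75),150),('blue',(100,125),120)]:
    for n in D: print(nm,n,blobs(D[n],*h,amin=25,smin=sm))
# bar etc. from finder, tri
for l,tp,sp in [('bar',(195,210),(171,270)),('hinge',(160,165),(153,287)),('edge',(211,88),(126,237)),('cab',(132,218),(177,330))]:
    print(l,np.round(tri([(D['top'],*tp),(D['side'],*sp)]),3))
print('bar z.045',atz(D['top'],195,211,.045),'dome',atz(D['top'],138,331,0.05),'loupe',atz(D['top'],291,379,.03),'edge',atz(D['top'],211,90,.056))
cv2.imwrite('pics/crop.png',np.hstack([cv2.resize(D['top']['frame'][170:300,290:450],(400,325)),cv2.resize(D['side']['frame'][205:365,205:345],(350,325))])[:,:,::-1])
E
python3 b.py
```

```text
red top []
red side [(np.int32(149), np.float64(224.7), np.float64(300.8))]
orange top [(np.int32(27), np.float64(203.0), np.float64(377.4))]
orange side [(np.int32(145), np.float64(259.9), np.float64(317.0))]
yellow top [(np.int32(108), np.float64(234.8), np.float64(379.5))]
yellow side [(np.int32(101), np.float64(263.9), np.float64(279.0)), (np.int32(50), np.float64(414.6), np.float64(192.1))]
green top [(np.int32(99), np.float64(246.8), np.float64(327.6))]
green side [(np.int32(151), np.float64(231.9), np.float64(253.5))]
blue top [(np.int32(61), np.float64(162.6), np.float64(180.6)), (np.int32(58), np.float64(163.8), np.float64(202.3)), (np.int32(63), np.float64(164.8), np.float64(223.7)), (np.int32(65), np.float64(165.9), np.float64(245.2)), (np.int32(28), np.float64(316.5), np.float64(497.2))]
blue side [(np.int32(138), np.float64(173.8), np.float64(299.4)), (np.int32(108), np.float64(411.3), np.float64(214.9))]
bar [0.535 0.09  0.065]
hinge [0.635 0.221 0.035]
edge [0.488 0.411 0.06 ]
cab [0.74  0.083 0.003]
bar z.045 [0.54542447 0.08926762 0.045     ] dome [ 0.70937901 -0.22664447  0.05      ] loupe [ 0.30413393 -0.35372013  0.03      ] edge [0.49329628 0.40644236 0.056     ]
```

View pics/crop.png

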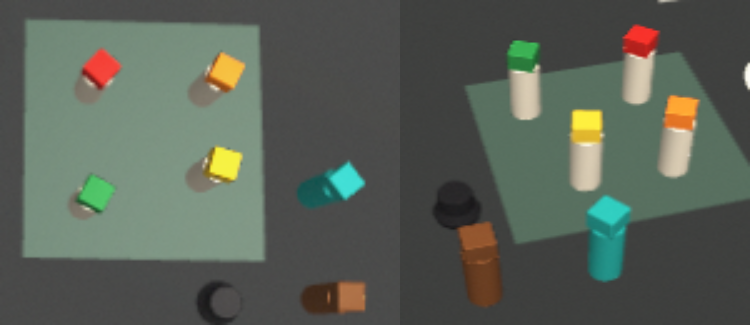

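```bash
cat >> h.py <<'E'
def go(p,Rt=None):
    """tool-frame shift (cm) to p from the present pose, then rotvec (deg) to Rt"""
    s=ctrl.get_state();Rc=R.from_rotvec(s['tool_rot'])
    print('shift cm',np.round(Rc.inv().apply(np.array(p)-s['position'])*100,2))
    if Rt is not None: print('turn deg',np.round((Rc.inv()*R.from_matrix(Rt)).as_rotvec(degrees=True),2),'then shift',np.round(np.array(Rt).T@(np.array(p)-s['position'])*100,2))
def down(yaw):
    """tool down, tool y at world yaw"""
    y=np.array([np.cos(yaw),np.sin(yaw),0]);z=np.array([0,0,-1.]);return np.c_[np.cross(y,z),y,z]
E
cat > c.py <<'E'
from h import *
T=img('top');S=img('side')
bl=[atz(T,r,c,.045) for r,c in[(162.6,180.6),(163.8,202.3),(164.8,223.7),(165.9,245.2)]]
print(np.round(bl,3)); v=bl[0]-bl[3];yaw=np.arctan2(v[1],v[0])-np.pi/2;print('cab yaw',yaw)
print('bar',[ (round(x['conf'],2),np.round(atz(T,x['point'][0]*420,x['point'][1]*560,.045),3)) for x in finder.trace('tray_bar','top')])
for n,t,s in[('red',(198,330),(224.7,300.8)),('orange',(198.5,380),(259.9,317)),('yellow',(236,379.7),(263.9,279)),('green',(247,327.8),(231.9,253.5))]:
    print(n,np.round(tri([(T,*t),(S,*s)]),3),np.round(atz(T,*t,.112),3))
go([.545,.089,.2],down(yaw))
E
python3 c.py
```

```text
[[0.632 0.175 0.045]
 [0.63  0.117 0.045]
 [0.628 0.059 0.045]
 [0.627 0.002 0.045]]
cab yaw -0.032205504610075764
bar [(0.96, array([0.602, 0.086, 0.045]))]
red [ 0.532 -0.215  0.107] [ 0.53  -0.215  0.112]
orange [ 0.532 -0.342  0.108] [ 0.532 -0.341  0.112]
yellow [ 0.437 -0.337  0.117] [ 0.437 -0.338  0.112]
green [ 0.407 -0.209  0.108] [ 0.407 -0.209  0.112]
shift cm [-50.4  -42.45   4.46]
turn deg [ 1.000e-02 -0.000e+00  7.702e+01] then shift [-52.69  39.58   4.46]
```

```bash
python3 -m jog '[[[0,0,0,0,0,8.56,8.7],[0,0,0,0,0,8.56,8.7],[0,0,0,0,0,8.56,8.7],[0,0,0,0,0,8.56,8.7],[0,0,0,0,0,8.56,8.7],[0,0,0,0,0,8.56,8.7],[0,0,0,0,0,8.56,8.7],[0,0,0,0,0,8.56,8.7],[0,0,0,0,0,8.5,8.7]]]' 20
python3 -m jog '[[[-3.5,2.6,0,0,0,0,8.7],[-3.5,2.6,0,0,0,0,8.7],[-3.5,2.6,0,0,0,0,8.7],[-3.5,2.6,0,0,0,0,8.7],[-3.5,2.6,0,0,0,0,8.7],[-3.5,2.6,0,0,0,0,6],[-3.5,2.6,0,0,0,0,4]]]'
python3 -m jog '[[[-3.5,2.6,0,0,0,0,4],[-3.5,2.6,0,0,0,0,3],[-3.5,2.6,0,0,0,0,3],[-3.5,2.6,0,0,0,0,3],[-3.5,2.7,0,0,0,0,3],[-3.5,2.7,0,0,0,0,3],[-3.5,2.7,0.4,0,0,0,3],[-3.6,2.8,0,0,0,0,3],[0,0,0,0,0,0,3]]]'
cat > w.py <<'E'
import sys
from h import *
s=st();d=img('wrist',sys.argv[1]);print(np.round(d['pose'],3).tolist(),np.round(d['intrinsics'][0],1))
for l in sys.argv[2:]:
    for x in finder.spot_point(l,'wrist'):
        r,c=x['point'][0]*420,x['point'][1]*560;z=.052 if 'cradle' in l else .045
        print(l,round(x['conf'],2),round(r,1),round(c,1),np.round(atz(d,r,c,z),4))
E
python3 w.py w1.png tray_bar cradle_1
```

```text
time: 2.25
position: [0.1663, 0.6284, 0.2446]
tool_rot: [-2.263, -2.179, -0.0]
ft_force: [-0.3, -0.9, 0.1]
grip_width: 0.997
time: 2.95
position: [0.3414, 0.3762, 0.2448]
tool_rot: [-2.256, -2.186, -0.001]
ft_force: [0.9, -0.4, -0.3]
grip_width: 0.891
time: 3.85
position: [0.5474, 0.0826, 0.241]
tool_rot: [2.264, 2.171, -0.001]
ft_force: [0.8, -0.5, 0.5]
grip_width: 0.348
t 3.85 p [0.5474 0.0826 0.241 ] R [[0.042, 0.999, 0.003], [0.999, -0.042, -0.004], [-0.004, 0.003, -1.0]] F [ 0.8 -0.5  0.5] g 0.348 q [-0.79  0.12  0.64  1.72 -0.07  1.32 -0.17]
[[0.999, -0.043, -0.01, 0.549], [-0.044, -0.964, -0.262, 0.155], [0.002, 0.263, -0.965, 0.38], [0.0, 0.0, 0.0, 1.0]] [358.1   0.  275.2]
tray_bar 0.76 178.4 267.1 [0.5398 0.0942 0.045 ]
cradle_1 0.91 210.2 385.9 [0.6516 0.0599 0.052 ]
cradle_1 0.59 76.9 395.7 [0.6558 0.1798 0.052 ]
cradle_1 0.57 145.8 389.3 [0.6524 0.1207 0.052 ]
```

View pics/w1.png

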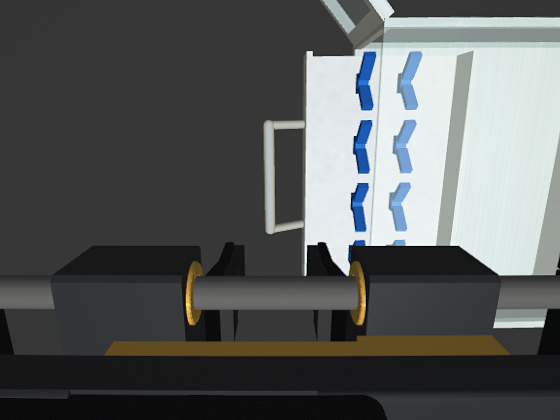

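The bar runs along column 268, rows 122–232, with its middle at about (0.540, 0.092). The cradles are on its right. Next I descend onto the bar.

```bash
python3 -m jog '[[[0.5,-0.4,3,0,0,0,2.4],[0.4,-0.3,4,0,0,0,2.4],[0,0,4,0,0,0,2.4],[0,0,3,0,0,0,2.4],[0,0,2.5,0,0,0,2.4],[0,0,1.5,0,0,0,2.4],[0,0,1.3,0,0,0,2.4],[0,0,0,0,0,0,2.4]]]'
python3 -m jog '[[[0,0,0,0,0,0,0.6],[0,0,0,0,0,0,0.6],[0,0,0,0,0,0,0.6],[0,0,0,0,0,0,0.6],[0,0,0,0,0,0,0.6]]]' 20
python3 -m jog '[[[0,-0.5,0,0,0,0,0.6],[0,-1,0,0,0,0,0.6],[0,-1,0,0,0,0,0.6],[0,-1,0,0,0,0,0.6]]]' 20
```

```text
time: 4.8
position: [0.5368, 0.1001, 0.0464]
tool_rot: [-2.254, -2.187, 0.003]
ft_force: [-0.2, 1.1, 1.0]
grip_width: 0.279
time: 5.3
position: [0.5392, 0.0997, 0.0488]
tool_rot: [2.255, 2.185, 0.004]
ft_force: [1.9, 0.8, 4.5]
grip_width: 0.104
time: 5.7
position: [0.5035, 0.1008, 0.0487]
tool_rot: [2.256, 2.185, 0.004]
ft_force: [1.5, 1.7, 7.5]
grip_width: 0.11
```

```bash
python3 -m jog '[[[0,-1,0,0,0,0,0.6],[0,-1,0,0,0,0,0.6],[0,-1,0,0,0,0,0.6],[0,-0.7,0,0,0,0,0.6],[0,-0.5,0,0,0,0,0.6]]]' 20
python3 -m jog '[[[0,-0.5,0,0,0,0,0.6],[0,-0.5,0,0,0,0,0.6],[0,-0.5,0,0,0,0,0.6],[0,-0.5,0,0,0,0,0.6]]]' 20
python3 -m jog '[[[0,-0.5,0,0,0,0,0.6],[0,-0.4,0,0,0,0,0.6],[0,-0.3,0,0,0,0,0.6],[0,0,0,0,0,0,0.6]]]' 20
```

```text
time: 6.2
position: [0.4613, 0.1021, 0.0487]
tool_rot: [2.256, 2.186, 0.004]
ft_force: [2.3, -0.6, 8.9]
grip_width: 0.105
time: 6.6
position: [0.4417, 0.1028, 0.0487]
tool_rot: [2.255, 2.186, 0.004]
ft_force: [1.9, 0.7, 8.3]
grip_width: 0.106
time: 7.0
position: [0.4371, 0.1029, 0.049]
tool_rot: [2.247, 2.177, 0.024]
ft_force: [24.3, 0.3, -17.4]
grip_width: 0.108
```

```bash
python3 -m jog '[[[0,0.6,0,0,0,0,2.4],[0,0,0,0,0,0,2.4],[0,0,0,0,0,0,2.4],[0,0,-1,0,0,0,2.4],[0,0,-3,0,0,0,2.6],[0,0,-4,0,0,0,5],[0,0,-5,0,0,0,8.7],[0,0,-5,0,0,0,8.7],[0,2,-2,0,0,0,8.7],[0,3,0,0,0,0,8.7],[0,0,0,0,0,0,8.7]]]'
python3 w.py w2.png tray_bar cradle_1 door_hinge door_edge
```

```text
time: 8.1
position: [0.487, 0.1006, 0.2488]
tool_rot: [2.256, 2.183, 0.002]
ft_force: [-0.5, -0.7, -0.8]
grip_width: 0.763
t 8.1 p [0.487  0.1006 0.2488] R [[0.033, 0.999, 0.003], [0.999, -0.033, -0.001], [-0.001, 0.003, -1.0]] F [-0.5 -0.7 -0.8] g 0.763 q [-0.89 -0.03  0.62  1.84  0.02  1.33 -0.3 ]
[[0.999, -0.034, -0.007, 0.488], [-0.035, -0.965, -0.259, 0.172], [0.002, 0.26, -0.966, 0.388], [0.0, 0.0, 0.0, 1.0]] [358.1   0.  275.2]
tray_bar 0.97 193.8 223.5 [0.4357 0.0977 0.045 ]
cradle_1 0.83 277.0 335.0 [0.5448 0.008  0.052 ]
cradle_1 0.71 225.8 335.0 [0.5443 0.0631 0.052 ]
cradle_1 0.59 164.6 338.3 [0.5469 0.1235 0.052 ]
cradle_1 0.55 99.2 341.0 [0.5487 0.1826 0.052 ]
door_hinge 0.59 59.7 432.1 [0.6316 0.2143 0.045 ]
```

View pics/w2.png

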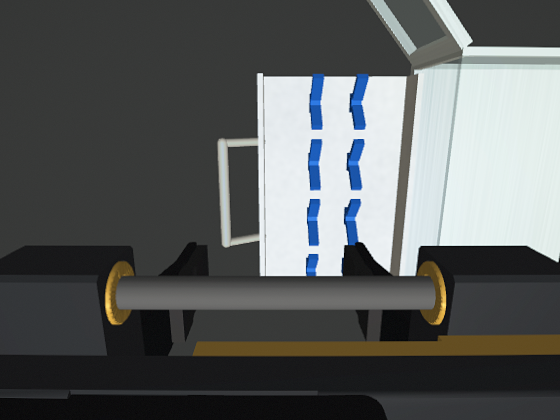

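The tray is at its stop: the bar middle is at (193,223), which gives (0.436, 0.098), and the pull force rose to 24 N. The four cradles lie at rows 99, 165, 226 and 277, near column 337. Next I look at the tubes from above.

```bash
python3 -m jog '[[[-2.5,0,-2,0,0,0,8.7],[-4.3,0,-2,0,0,0,8.7],[-4.3,0,-2,0,0,0,8.7],[-4.3,0,-2,0,0,0,8.7],[-4.3,0,0,0,0,0,8.7],[-4.3,0,0,0,0,0,8.7],[-4.3,0,0,0,0,0,8.7],[-4.3,0,0,0,0,0,8.7],[-4.3,0,0,0,0,0,8.7],[-4.3,0,0,0,0,0,8.7],[-2,0,0,0,0,0,8.7],[0,0,0,0,0,0,8.7]]]'
python3 w.py w3.png tube_a_mid loupe dish dome
```

```text
time: 9.55
position: [0.4689, -0.3338, 0.327]
tool_rot: [-2.263, -2.178, 0.004]
ft_force: [-0.9, 0.1, -0.1]
grip_width: 1.001
t 9.55 p [ 0.4689 -0.3338  0.327 ] R [[0.038, 0.999, -0.002], [0.999, -0.038, -0.001], [-0.001, -0.002, -1.0]] F [-0.9  0.1 -0.1] g 1.001 q [-0.39  0.23  1.14  1.54 -0.21  1.51  0.72]
[[0.999, -0.037, -0.013, 0.471], [-0.04, -0.965, -0.26, -0.262], [-0.003, 0.26, -0.966, 0.467], [0.0, 0.0, 0.0, 1.0]] [358.1   0.  275.2]
tube_a_mid 0.68 66.1 328.9 [ 0.5312 -0.2142  0.045 ]
loupe 0.69 188.7 156.2 [ 0.3234 -0.3442  0.045 ]
dish 0.82 224.6 451.6 [ 0.6828 -0.4035  0.045 ]
dome 0.93 84.4 476.0 [ 0.6961 -0.2393  0.045 ]
```

View pics/w3.png

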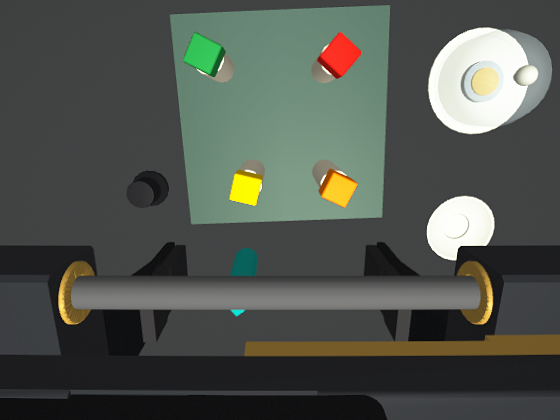

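```bash
cat > caps.py <<'E'
from h import *
import sys
def caps(d,z=.12,show=True):
    hsv=cv2.cvtColor(d['frame'],cv2.COLOR_RGB2HSV);out={}
    for nm,lo,hi in[('red',(0,170,150),(6,255,255)),('orange',(9,170,120),(20,255,255)),('yellow',(24,150,120),(33,255,255)),('green',(50,120,60),(72,255,255)),('turq',(82,150,60),(95,255,255))]:
        m=cv2.inRange(hsv,lo,hi);n,l,s,c=cv2.connectedComponentsWithStats(m)
        k=[i for i in range(1,n) if s[i,4]>100]
        for i in k:
            cn=cv2.findContours((l==i).astype('uint8'),0,2)[0][0]
            b=cv2.boxPoints(cv2.minAreaRect(cn));w=np.array([atz(d,y,x,z)[:2] for x,y in b]);e=w[1]-w[0]
            out[nm]=w.mean(0);print(nm,s[i,4],np.round(b.mean(0)[::-1],1),'xy',np.round(w.mean(0),4),'yaw',round(np.degrees(np.arctan2(e[1],e[0]))%90,1),'sz',np.round([np.linalg.norm(e),np.linalg.norm(w[2]-w[1])],3))
    return out
if __name__=='__main__': caps(img('wrist'))
E
python3 caps.py
```

```text
red 970 [ 61.8 337.3] xy [ 0.5309 -0.213 ] yaw 46.8 sz [0.028 0.027]
orange 253 [193.9 332.7] xy [ 0.528  -0.3356] yaw 62.2 sz [0.03  0.031]
orange 104 [277.   65.4] xy [ 0.245  -0.4176] yaw 64.7 sz [0.03  0.006]
yellow 849 [192.5 242.1] xy [ 0.4382 -0.3316] yaw 72.7 sz [0.032 0.027]
yellow 329 [198. 334.] xy [ 0.5293 -0.3398] yaw 63.8 sz [0.02  0.024]
green 1117 [ 60.2 201.9] xy [ 0.4082 -0.2079] yaw 56.4 sz [0.027 0.033]
turq 502 [263.5 240.5] xy [ 0.4324 -0.4073] yaw 88.3 sz [0.026 0.026]
turq 148 [315. 234.] xy [ 0.4219 -0.4675] yaw 88.4 sz [0.026 0.012]
```

The caps are at these wrist-view pixels:
- red (62,337)
- orange (194,333)
- yellow (192,242)
- green (60,202)

I'll try a sideways tilted grasp pose in free air and check where the joints go.

```bash
cat >> h.py <<'E'
import json
def log():
    s=ctrl.get_state();open('log.jsonl','a').write(json.dumps([list(map(float,s['joint_positions'])),list(map(float,s['position'])),list(map(float,s['tool_rot']))])+'\n')
E
python3 -c "from h import *;log()"
python3 -m jog '[[[0,0,0,0,0,8.3,8.7],[0,0,0,0,0,8.3,8.7],[0,0,0,0,0,8.3,8.7],[0,0,0,0,8,0,6],[0,0,0,0,8,0,6],[0,0,0,0,8,0,6]]]'
python3 -c "from h import *;log();st()"
python3 -m jog '[[[0,0,0,0,8,0,6],[0,0,0,0,8,0,6],[0,0,0,0,8,0,6],[0,0,0,0,7,0,6],[0,0,0,0,0,0,6]]]'
python3 -c "from h import *;log();st()"
```

```text
time: 10.45
position: [0.4727, -0.3289, 0.329]
tool_rot: [-2.442, -1.514, -0.53]
ft_force: [-0.6, 0.1, -0.6]
grip_width: 0.807
t 10.45 p [ 0.4727 -0.3289  0.329 ] R [[0.404, 0.895, 0.186], [0.816, -0.445, 0.368], [0.413, 0.003, -0.911]] F [-0.6  0.1 -0.6] g 0.807 q [-0.03  0.34  1.07  1.5  -0.66  1.71  0.57]
time: 10.95
position: [0.4697, -0.3316, 0.3245]
tool_rot: [-2.065, -1.262, -1.073]
ft_force: [0.7, -0.5, -1.0]
grip_width: 0.69
t 10.95 p [ 0.4697 -0.3316  0.3245] R [[0.264, 0.891, 0.368], [0.507, -0.453, 0.733], [0.82, -0.006, -0.572]] F [ 0.7 -0.5 -1. ] g 0.69 q [ 0.38  0.54  0.87  1.49 -1.08  2.02  0.75]
```

```bash
cat > fk.py <<'E'
import numpy as np, json, itertools
from scipy.spatial.transform import Rotation as R
from scipy.optimize import least_squares
L=[json.loads(l) for l in open('log.jsonl')]
Q=np.array([l[0] for l in L]);P=np.array([l[1] for l in L]);RT=R.from_rotvec([l[2] for l in L])
ax='zyzyzyz'
best=[]
for s in itertools.product([1,-1],repeat=7):
    if s[6]==-1 and False: continue
    r=R.identity(len(Q))
    for i in range(7): r=r*R.from_euler(ax[i],s[i]*Q[:,i])
    E=r.inv()*RT            # const end rotation
    e=(E[0].inv()*E).magnitude().max(); best.append((e,s,E[0].as_rotvec().round(3)))
best.sort(key=lambda b:b[0]); print(best[:6])
E
python3 fk.py
```

```text
[(np.float64(7.376167150959718e-16), (-1, 1, -1, 1, -1, 1, -1), array([ 0.   , -0.   ,  1.571])), (np.float64(0.13947383609567973), (-1, 1, -1, -1, 1, 1, 1), array([2.167, 2.193, 0.007])), (np.float64(0.22187706360765574), (-1, 1, -1, -1, 1, 1, -1), array([0.193, 3.094, 0.065])), (np.float64(0.29055053829223054), (-1, 1, -1, 1, -1, 1, 1), array([-0.   , -0.   ,  0.137])), (np.float64(0.5727619431740273), (-1, -1, 1, 1, -1, -1, 1), array([-2.921,  1.1  ,  0.085])), (np.float64(0.6414778664912882), (-1, -1, 1, 1, -1, -1, -1), array([ 2.922,  1.089, -0.083]))]
```

```bash
cat >> log.jsonl <<'E'
[[-1.3,0.32,-0.07,1.45,0.02,1.37,-0.06],[0.1663,0.6278,0.2435],[0,0,0]]
[[-0.79,0.12,0.64,1.72,-0.07,1.32,-0.17],[0.5474,0.0826,0.241],[0,0,0]]
[[-0.89,-0.03,0.62,1.84,0.02,1.33,-0.3],[0.487,0.1006,0.2488],[0,0,0]]
E
cat > fk2.py <<'E'
import numpy as np, json
from scipy.spatial.transform import Rotation as R
from scipy.optimize import least_squares
S=np.array([-1,1,-1,1,-1,1,-1]);ax='zyzyzyz'
LO=np.array([-2.86,-.3,-1.38,.06,-1.56,.09,-2.69]);HI=np.array([2.86,2.09,1.24,2.45,4.7,2.05,2.69])
def fk(q,p):
    h,a,b,c,e,f,g=p;off={0:[0,0,h],2:[e,0,a],4:[f,0,b],6:[g*0,0,c]}
    T=R.identity();x=np.zeros(3)
    for i in range(7):
        T=T*R.from_euler(ax[i],S[i]*q[i])
        if i in off: x=x+T.apply(off[i])
    return x,T*R.from_rotvec([0,0,np.pi/2])
L=[json.loads(l) for l in open('log.jsonl')]
f=lambda p:np.concatenate([fk(l[0],p)[0]-l[1] for l in L]+[0.003*np.array(p[4:])])
res=least_squares(f,[.35,.42,.4,.25,0,0,0]);PAR=res.x
def ik(pos,Rt,q0,wn=1e-3):
    Rt=R.from_matrix(Rt)
    def g(q):
        x,T=fk(q,PAR);return np.concatenate([(x-pos)*10,(T.inv()*Rt).as_rotvec(),wn*(q-q0)])
    r=least_squares(g,np.clip(q0,LO+.03,HI-.03),bounds=(LO+.02,HI-.02))
    x,T=fk(r.x,PAR);return r.x,np.linalg.norm(x-pos),(T.inv()*Rt).magnitude()
if __name__=='__main__': print(np.round(PAR,4),np.round(f(PAR),4))
E
python3 fk2.py
```

```text
[0.3279 0.4013 0.5246 0.3176 0.0122 0.0388 0.    ] [ 0.0029  0.0023 -0.      0.0021 -0.0009  0.0001 -0.0007  0.0018 -0.0025
 -0.0303  0.0027  0.0025 -0.0046  0.0198  0.0017 -0.003   0.0277 -0.0018
  0.      0.0001  0.    ]
```

```bash
python3 - <<'E'
s=open('fk2.py').read()
s=s.replace("h,a,b,c,e,f,g=p;off={0:[0,0,h],2:[e,0,a],4:[f,0,b],6:[g*0,0,c]}","h,a,b,c,e,f,g,y1,y2,y3=p;off={0:[0,y1,h],2:[e,y2,a],4:[f,y3,b],6:[g,0,c]}")
s=s.replace("[.35,.42,.4,.25,0,0,0]","[.35,.42,.4,.25,0,0,0,0,0,0]")
open('fk2.py','w').write(s)
E
python3 fk2.py
```

```text
[ 0.2535  0.4637  0.5028  0.3449  0.0083  0.0032 -0.0032 -0.016  -0.0128
  0.0007] [ 0.0001 -0.0001 -0.0011 -0.0001 -0.0006 -0.0006 -0.      0.0002  0.0004
 -0.0006  0.0003  0.0001  0.0009 -0.0004  0.003  -0.0013  0.     -0.0017
  0.      0.     -0.     -0.     -0.      0.    ]
```

```bash
cat > feas.py <<'E'
from fk2 import *
rng=np.random.default_rng(0)
def pose(h,tz_h,tz_z):   # h azimuth deg ; tool z = tz_h*h + tz_z*Z ; tool y horizontal, tool x camera side
    h=np.radians(h);H=np.array([np.cos(h),np.sin(h),0]);z=tz_h*H+tz_z*np.array([0,0,1.]);y=np.cross([0,0,-1.],H);return np.c_[np.cross(y,z),y,z]
def pick(h,al): a=np.radians(al);return pose(h,np.cos(a),-np.sin(a))
def lay(h,al): a=np.radians(al);return pose(h,-np.sin(a),-np.cos(a))
def feas(p,Rt,q0=None,n=12):
    best=None
    for k in range(n):
        s=q0 if (k==0 and q0 is not None) else LO+(HI-LO)*rng.random(7)
        q,e,w=ik(p,Rt,np.array(s),1e-5)
        if e<.002 and w<.01: return q
    return None
if __name__=='__main__':
    for al in(15,25,35,45):
        for n,(x,y),hs in[('red',(.531,-.213),(47,137)),('or',(.53,-.338),(63,153,-27)),('ye',(.438,-.333),(73,163,-17)),('gr',(.408,-.208),(56,146,-34))]:
            for h in hs:
                Rt=pick(h,al);p=np.array([x,y,.106])-.009*Rt[:,2]
                q=feas(p,Rt);q2=feas(p-.07*Rt[:,2],Rt) if q is not None else None
                print('pick',al,n,h,None if q is None else q.round(2),q2 is not None)
        for i,(cx,cy) in enumerate([(.5487,.181),(.547,.123),(.5453,.065),(.5435,.007)]):
            Rt=lay(178.2,al);p=np.array([cx-.046,cy+.001,.052])-.009*Rt[:,2];q=feas(p,Rt)
            print('place',al,i+1,None if q is None else q.round(2))
E
python3 feas.py
```

```text
pick 15 red 47 [ 1.96  1.34 -1.33  1.91 -0.04  0.88  0.17] True
pick 15 red 137 None False
pick 15 or 63 [ 1.34  0.97 -0.5   1.39 -0.7   1.59  0.69] True
pick 15 or 153 None False
pick 15 or -27 None False
pick 15 ye 73 [ 1.21  0.91 -0.21  1.4  -0.72  1.83  0.89] True
pick 15 ye 163 None False
pick 15 ye -17 None False
pick 15 gr 56 [ 1.21  0.62 -0.12  1.98 -0.96  1.55  1.07] True
pick 15 gr 146 None False
pick 15 gr -34 None False
place 15 1 [ 0.33  0.19 -0.86  2.11  0.43  0.72  0.74]
place 15 2 [-0.67  0.06  0.31  2.2   0.13  0.64  1.09]
place 15 3 [ 1.07  0.25 -1.36  2.19  0.5   0.7   0.93]
place 15 4 [-0.28  0.02  0.19  2.24  0.05  0.62  1.42]
pick 25 red 47 [0.05 0.87 1.07 2.   4.67 1.9  1.03] True
pick 25 red 137 None False
pick 25 or 63 [ 1.31  0.86 -0.48  1.43 -0.64  1.51  0.65] True
pick 25 or 153 None False
pick 25 or -27 None False
pick 25 ye 73 [ 1.64  1.03 -0.93  1.43 -0.2   1.59  0.52] True
pick 25 ye 163 None False
pick 25 ye -17 None False
pick 25 gr 56 [ 1.53  0.55 -0.52  2.   -0.75  1.33  0.86] True
pick 25 gr 146 None False
pick 25 gr -34 None False
place 25 1 [-1.
[... 852 characters left out ...]
5 4 None
pick 45 red 47 [ 1.46  0.44 -0.78  1.94 -0.6   0.95  0.36] True
pick 45 red 137 [ 0.37  0.84  0.17  1.15 -0.3   1.93  1.36] False
pick 45 or 63 [ 0.53  0.66  0.5   1.55 -0.95  1.58  0.83] True
pick 45 or 153 None False
pick 45 or -27 [-0.59  0.04  1.18  2.36  4.56  0.11  0.21] True
pick 45 ye 73 [ 0.42  0.7   0.76  1.61 -0.91  1.75  1.11] True
pick 45 ye 163 [ 0.94  0.93 -0.77  1.19  0.54  2.03  1.46] True
pick 45 ye -17 [ 1.29 -0.06 -0.45  2.43 -1.44  0.4   0.24] False
pick 45 gr 56 [ 1.82  0.44 -0.99  2.04 -0.44  1.11  0.49] True
pick 45 gr 146 [ 0.9   0.72 -0.61  1.47  0.16  1.82  1.22] True
pick 45 gr -34 None False
place 45 1 None
place 45 2 None
place 45 3 None
place 45 4 None
```

The fitted arm model shows one plan works for all four tubes. Each cap can be gripped on its flats, with the tool 25–35° below horizontal and coming from the right. The tube can then be turned 90° and laid in any cradle in one motion. The order is yellow, green, orange, red.

```bash
cat >> feas.py <<'E'
def tgt(cap,h,al,back=0,kind='pick'):
    Rt=(pick if kind=='pick' else lay)(h,al);return np.array(cap)-(.009+back)*Rt[:,2],Rt
E
python3 - <<'E'
from h import *
from feas import *
p,Rt=tgt((.438,-.334,.106),73,35,.07);print(p);go(p,Rt)
E
```

```text
[ 0.41907975 -0.39588536  0.15131254]
shift cm [-18.8   -1.49   3.32]
turn deg [ 7.94 -0.16 -5.99] then shift [-18.56  -2.96   3.69]
```

```bash
python3 -m jog '[[[0,0,0,4,-0.1,-3,6],[0,0,0,3.9,-0.1,-3,6],[-3,-0.6,1,0,0,0,6],[-3,-0.6,1,0,0,0,6],[-3,-0.6,0.7,0,0,0,6],[-3,-0.6,0.5,0,0,0,6],[-3,-0.5,0.5,0,0,0,6],[-3.5,0,0,0,0,0,6],[0,0,0,0,0,0,6]]]' 40
cat > look.py <<'E'
import sys
from h import *
from feas import *
log();st();d=img('wrist',sys.argv[1])
name,h,al,back=sys.argv[2],*map(float,sys.argv[3:6])
from caps import caps
o=caps(d)
if name in o:
    c=[*o[name],.106];print('cap',c);p,Rt=tgt(c,h,al,back);go(p,Rt)
E
python3 look.py w4.png yellow 73 35 0.07
```

```text
time: 11.85
position: [0.422, -0.3955, 0.1515]
tool_rot: [-1.918, -1.426, -0.991]
ft_force: [-1.0, 0.3, -0.4]
grip_width: 0.69
t 11.85 p [ 0.422  -0.3955  0.1515] R [[0.166, 0.958, 0.235], [0.555, -0.288, 0.781], [0.815, 0.001, -0.579]] F [-1.   0.3 -0.4] g 0.69 q [ 0.68  0.77  0.58  1.41 -0.9   1.94  1.07]
red 1433 [ 99.7 333.5] xy [ 0.522  -0.2296] yaw 60.8 sz [0.064 0.034]
orange 2604 [202.2 408. ] xy [ 0.5231 -0.3474] yaw 56.6 sz [0.049 0.035]
orange 126 [276.5 127.3] xy [ 0.3517 -0.3516] yaw 67.6 sz [0.019 0.007]
orange 122 [310.5 123.6] xy [ 0.3491 -0.3709] yaw 89.6 sz [0.004 0.016]
orange 5352 [345.8 368.5] xy [ 0.4594 -0.4229] yaw 73.5 sz [0.183 0.01 ]
yellow 2593 [229.  272.5] xy [ 0.4354 -0.3428] yaw 73.1 sz [0.03  0.043]
green 1759 [120.8 192.5] xy [ 0.4055 -0.2241] yaw 80.0 sz [0.059 0.04 ]
cap [np.float64(0.4353822214242371), np.float64(-0.34280337464164834), 0.106]
shift cm [-0.88 -0.35 -0.74]
turn deg [-0.15  0.31  0.37] then shift [-0.88 -0.35 -0.75]
```

View pics/w4.png

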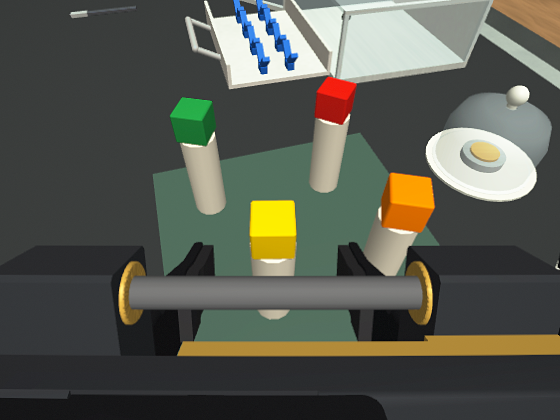

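Yellow's cap is square to the jaws at (222,273), centred between the fingers. I'll compute the final advance from its top face.

```bash
cat > fin.py <<'E'
import sys
from h import *
from feas import *
# row col h alpha back : cap top-face centre pixel in the newest wrist view -> shift to grasp
row,col,h,al,back=map(float,sys.argv[1:6])
d=img('wrist');c=atz(d,row,col,.12);c[2]=.106;print('cap',c.round(4))
p,Rt=tgt(c,h,al,back);go(p,Rt)
E
python3 fin.py 222 273 73 35 0
```

```text
cap [ 0.4385 -0.3367  0.106 ]
shift cm [-0.61 -0.29  6.88]
turn deg [-0.09  0.31  0.53] then shift [-0.65 -0.3   6.88]
```

```bash
python3 -m jog '[[[-0.6,-0.3,0,0,0,0,6],[0,0,2.5,0,0,0,6],[0,0,2.2,0,0,0,6],[0,0,1.5,0,0,0,6],[0,0,0.7,0,0,0,6],[0,0,0,0,0,0,6],[0,0,0,0,0,0,2.4],[0,0,0,0,0,0,2.4],[0,0,0,0,0,0,2.4],[0,0,0,0,0,0,2.4],[0,0,0,0,0,0,2.4],[0,0,0,0,0,0,2.4]]]' 40
python3 -m jog '[[[0.8,0,-0.6,0,0,0,2.4],[1.6,0,-1.2,0,0,0,2.4],[2.4,0,-1.7,0,0,0,2.4],[3,0,-2.1,0,0,0,2.4],[4,0,-2.8,0,0,0,2.4],[3,0,-2.1,0,0,0,2.4],[0,0,0,0,0,0,2.4]]]' 40
python3 - <<'E'
from h import *
log();st();img('wrist','w5.png')
E
```

```text
time: 13.15
position: [0.4351, -0.3446, 0.1103]
tool_rot: [-1.917, -1.428, -0.999]
ft_force: [0.1, 0.1, 1.2]
grip_width: 0.32
time: 13.85
position: [0.434, -0.346, 0.2992]
tool_rot: [-1.92, -1.44, -1.003]
ft_force: [0.6, -0.4, -1.4]
grip_width: 0.318
t 13.85 p [ 0.434  -0.346   0.2992] R [[0.155, 0.957, 0.244], [0.56, -0.288, 0.776], [0.814, 0.017, -0.581]] F [ 0.6 -0.4 -1.4] g 0.318 q [ 0.62  0.54  0.57  1.42 -0.89  2.03  0.88]
```

View pics/w5.png

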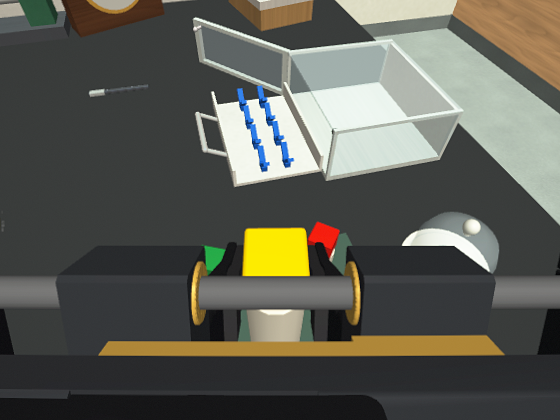

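```bash
cat > sim.py <<'E'
from feas import *
from scipy.spatial.transform import Slerp
def seg(q,p0,R0,p1,R1,n=12):
    sl=Slerp([0,1],R.from_matrix([R0,R1]));me=mw=0;dq=0
    for t in np.linspace(0,1,n+1)[1:]:
        qn,e,w=ik(p0+(p1-p0)*t,sl(t).as_matrix(),q,3e-3);me=max(me,e);mw=max(mw,w);dq=max(dq,abs(qn-q).max());q=qn
    print('  end q',q.round(2),'err %.3f %.2f dq %.2f'%(me,mw,dq));return q
if __name__=='__main__':
    import sys;from h import ctrl
    s=ctrl.get_state();q=np.array(s['joint_positions']);p0=np.array(s['position']);R0=R.from_rotvec(s['tool_rot']).as_matrix()
    h,al=73,35;c=np.array((.5487,.181,.052))
    pp,Rp=tgt(c+[-.046,.001,0],178.2,al,0,'lay')
    for name,way in {'A':[(p0,lay(h,al)),(np.array([.46,0,.3]),lay(125,al)),(pp+[0,0,.2],Rp),(pp,Rp)],
                     'B':[(p0,lay(h,al)),(np.array([.55,.0,.3]),lay(73,al)),(np.array([.55,.15,.3]),lay(125,al)),(pp+[0,0,.2],Rp),(pp,Rp)],
                     'C':[(np.array([.55,-.1,.35]),lay(h,10+al)),(pp+[0,0,.25],Rp),(pp,Rp)]}.items():
        print(name);a,b,k=p0,R0,q
        for w in way: k=seg(k,a,b,*w);a,b=w
E
python3 sim.py
```

```text
A
  end q [-0.11  0.03  0.37  1.81  0.61  1.37 -0.18] err 0.000 0.00 dq 0.15
  end q [-0.48 -0.25 -0.03  2.06  0.62  1.32 -0.05] err 0.000 0.00 dq 0.05
  end q [-0.43 -0.28 -0.17  2.16  0.43  0.81  0.69] err 0.001 0.03 dq 0.10
  end q [-0.37  0.02 -0.27  2.38  1.03  0.44  0.01] err 0.000 0.00 dq 0.10
B
  end q [-0.11  0.03  0.37  1.81  0.61  1.37 -0.18] err 0.000 0.00 dq 0.15
  end q [-0.45  0.29  0.12  1.5   0.46  1.72 -0.64] err 0.000 0.00 dq 0.05
  end q [-0.61  0.09 -0.07  1.74  0.63  1.4  -0.21] err 0.000 0.00 dq 0.04
  end q [-0.44 -0.28 -0.17  2.16  0.43  0.81  0.69] err 0.000 0.01 dq 0.22
  end q [-0.38  0.02 -0.27  2.38  1.03  0.44  0.01] err 0.000 0.00 dq 0.10
C
  end q [-0.41  0.29  0.18  1.49  0.63  1.78 -0.52] err 0.000 0.00 dq 0.16
  end q [-0.44 -0.28 -0.17  2.05  0.39  0.96  0.75] err 0.002 0.05 dq 0.22
  end q [-0.38  0.02 -0.26  2.38  1.03  0.44  0.01] err 0.001 0.04 dq 0.13
```

```bash
python3 -m jog '[[[0,0,0,0,-4,0,2.4],[0,0,0,0,-8,0,2.4],[0,0,0,0,-8,0,2.4],[0,0,0,0,-8,0,2.4],[0,0,0,0,-8,0,2.4],[0,0,0,0,-8,0,2.4],[0,0,0,0,-8,0,2.4],[0,0,0,0,-8,0,2.4],[0,0,0,0,-8,0,2.4],[0,0,0,0,-8,0,2.4],[0,0,0,0,-8,0,2.4],[0,0,0,0,-6,0,2.4]]]' 40
python3 - <<'E'
from h import *
from feas import *
log();st()
go([.52,.0,.3],lay(73,35))
go([.52,.0,.3],lay(125,35))
E
```

```text
time: 15.1
position: [0.4341, -0.3425, 0.2909]
tool_rot: [2.156, 1.603, -0.683]
ft_force: [-0.6, 0.8, -2.4]
grip_width: 0.319
t 15.1 p [ 0.4341 -0.3425  0.2909] R [[0.237, 0.958, -0.162], [0.78, -0.286, -0.557], [-0.58, 0.006, -0.815]] F [-0.6  0.8 -2.4] g 0.319 q [-0.19  0.03  0.45  1.83  0.62  1.35 -0.2 ]
shift cm [ 28.22  -1.57 -21.19]
turn deg [0.47 0.42 0.1 ] then shift [ 28.37  -1.8  -20.97]
shift cm [ 28.22  -1.57 -21.19]
turn deg [-29.53   0.54 -42.37] then shift [ 18.43  26.69 -14.01]
```

```bash
python3 -m jog '[[[2,-0.1,-1.5,0,0,0,2.4],[3.5,-0.2,-2.65,0,0,0,2.4],[3.5,-0.2,-2.65,0,0,0,2.4],[3.5,-0.2,-2.65,0,0,0,2.4],[3.5,-0.2,-2.65,0,0,0,2.4],[3.5,-0.2,-2.65,0,0,0,2.4],[3.5,-0.2,-2.65,0,0,0,2.4],[3.5,-0.2,-2.65,0,0,0,2.4],[1.7,-0.2,-1.2,0,0,0,2.4]]]' 40
python3 -m jog '[[[0,0,0,-3.7,0.1,-5.3,2.4],[0,0,0,-3.7,0.1,-5.3,2.4],[0,0,0,-3.7,0.1,-5.3,2.4],[0,0,0,-3.7,0.1,-5.3,2.4],[0,0,0,-3.7,0.1,-5.3,2.4],[0,0,0,-3.7,0.1,-5.3,2.4],[0,0,0,-3.7,0.1,-5.3,2.4],[0,0,0,-3.7,0,-5.3,2.4]]]' 40
cat > pl.py <<'E'
import sys
from h import *
from feas import *
i=int(sys.argv[1]);al=float(sys.argv[2]);up=float(sys.argv[3])
C=[(.5487,.181),(.547,.1233),(.5453,.0653),(.5435,.0073)][i-1]
p,Rt=tgt((C[0]-.046,C[1]+.0014,.052+up),178.2,al,0,'lay')
log();s=st();go(p,Rt);print('target',p.round(4))
E
python3 pl.py 1 35 .12
```

```text
time: 16.0
position: [0.5197, 0.0032, 0.3011]
tool_rot: [2.157, 1.609, -0.68]
ft_force: [0.6, 0.1, -2.7]
grip_width: 0.322
time: 16.8
position: [0.5185, -0.0025, 0.3015]
tool_rot: [1.189, 2.286, -0.368]
ft_force: [-0.3, 0.2, -2.3]
grip_width: 0.319
t 16.8 p [ 0.5185 -0.0025  0.3015] R [[-0.471, 0.818, 0.33], [0.673, 0.575, -0.465], [-0.57, 0.003, -0.822]] F [-0.3  0.2 -2.3] g 0.319 q [-0.55 -0.14  0.11  1.96  0.64  1.27 -0.01]
shift cm [20.41  8.89  0.74]
turn deg [-30.22  -0.13 -43.67] then shift [ 9.2  18.43  8.47]
target [0.4975 0.1826 0.1794]
```

```bash
python3 -m jog '[[[2,0.9,0.1,0,0,0,2.4],[4,1.8,0.1,0,0,0,2.4],[4,1.8,0.1,0,0,0,2.4],[4,1.8,0.2,0,0,0,2.4],[4,1.7,0.1,0,0,0,2.4],[2.4,0.9,0.1,0,0,0,2.4]]]' 40
python3 -m jog '[[[0,0,0,-3.8,0,-5.45,2.4],[0,0,0,-3.8,0,-5.45,2.4],[0,0,0,-3.8,0,-5.45,2.4],[0,0,0,-3.8,0,-5.45,2.4],[0,0,0,-3.8,0,-5.45,2.4],[0,0,0,-3.8,0,-5.45,2.4],[0,0,0,-3.8,0,-5.45,2.4],[0,0,0,-3.6,0,-5.5,2.4],[0,0,0,0,0,0,2.4]]]' 40
python3 pl.py 1 35 .02; python3 w.py w6.png cradle_1 tube_a_mid
```

```text
time: 17.4
position: [0.4977, 0.1855, 0.178]
tool_rot: [1.191, 2.287, -0.37]
ft_force: [0.7, -0.9, -0.9]
grip_width: 0.319
time: 18.3
position: [0.4986, 0.1801, 0.1797]
tool_rot: [0.051, 2.531, -0.015]
ft_force: [0.3, 0.1, -0.9]
grip_width: 0.322
t 18.3 p [0.4986 0.1801 0.1797] R [[-0.819, 0.04, 0.573], [0.033, 0.999, -0.022], [-0.573, 0.0, -0.82]] F [ 0.3  0.1 -0.9] g 0.322 q [-0.68 -0.21  0.04  2.28  0.62  0.68  0.48]
shift cm [5.84 0.23 8.15]
turn deg [-0.26 -0.04 -0.41] then shift [5.85 0.24 8.15]
target [0.4975 0.1826 0.0794]
t 18.3 p [0.4986 0.1801 0.1797] R [[-0.819, 0.04, 0.573], [0.033, 0.999, -0.022], [-0.573, 0.0, -0.82]] F [ 0.3  0.1 -0.9] g 0.322 q [-0.68 -0.21  0.04  2.28  0.62  0.68  0.48]
[[0.041, 0.643, 0.765, 0.36], [0.999, -0.028, -0.031, 0.186], [0.002, 0.766, -0.643, 0.253], [0.0, 0.0, 0.0, 1.0]] [358.1   0.  275.2]
cradle_1 0.74 165.9 53.9 [0.5403 0.0092 0.052 ]
cradle_1 0.71 163.5 282.4 [0.5456 0.1845 0.052 ]
cradle_1 0.7 169.4 123.6 [0.5463 0.0617 0.052 ]
cradle_1 0.61 167.8 201.6 [0.5474 0.1224 0.052 ]
```

View pics/w6.png

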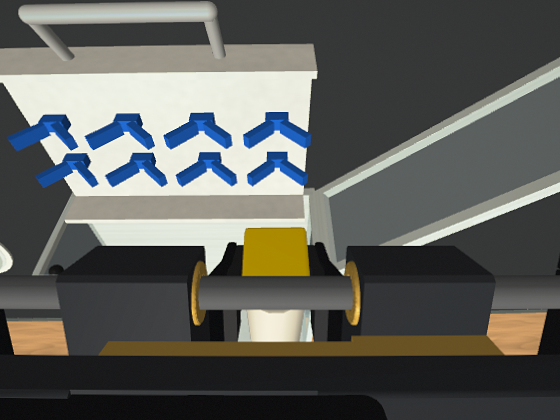

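Looking from above, the four cradles are in row ~165 at columns 54, 124, 202 and 282. Cradle 1 lines up with the held tube. I lower it now.

```bash
python3 -m jog '[[[1.0,0.1,1.5,0,0,0,2.4],[1.4,0.1,2,0,0,0,2.4],[1.4,0,2,0,0,0,2.4],[1.2,0,1.65,0,0,0,2.4],[0.8,0,1,0,0,0,2.4],[0.6,0,0.8,0,0,0,2.4],[0.3,0,0.4,0,0,0,2.4],[0,0,0,0,0,0,2.4]]]' 40
python3 -m jog '[[[0.12,0,0.16,0,0,0,2.4],[0.1,0,0.15,0,0,0,2.4],[0.1,0,0.15,0,0,0,2.4],[0,0,0,0,0,0,2.4]]]' 40
python3 pl.py 1 35 0
```

```text
time: 19.25
position: [0.4997, 0.1859, 0.0663]
tool_rot: [0.046, 2.528, -0.015]
ft_force: [0.8, -1.3, 1.1]
grip_width: 0.319
time: 19.65
position: [0.5028, 0.1859, 0.0648]
tool_rot: [0.05, 2.521, -0.013]
ft_force: [0.1, -5.6, 14.5]
grip_width: 0.315
t 19.65 p [0.5028 0.1859 0.0648] R [[-0.813, 0.039, 0.581], [0.033, 0.999, -0.021], [-0.581, 0.002, -0.814]] F [ 0.1 -5.6 14.5] g 0.315 q [-0.63  0.   -0.01  2.37  1.    0.45  0.04]
shift cm [ 0.73 -0.36  0.14]
turn deg [-0.14  0.54 -0.42] then shift [ 0.73 -0.35  0.15]
target [0.4975 0.1826 0.0594]
```

```bash
python3 -m jog '[[[-0.17,-0.1,-0.25,0,0,0,2.4],[0.2,-0.15,-0.15,0,0,0,2.4],[0.2,-0.1,-0.14,0,0,0,2.4],[0.12,0,0.16,0,0,0,2.4],[0.12,0,0.16,0,0,0,2.4],[0.12,0,0.16,0,0,0,2.4],[0,0,0,0,0,0,2.4]]]' 40
python3 pl.py 1 35 0
```

```text
time: 20.35
position: [0.4961, 0.1825, 0.0602]
tool_rot: [0.047, 2.523, -0.013]
ft_force: [0.0, -4.6, 12.3]
grip_width: 0.32
t 20.35 p [0.4961 0.1825 0.0602] R [[-0.815, 0.037, 0.579], [0.031, 0.999, -0.02], [-0.579, 0.001, -0.815]] F [ 0.  -4.6 12.3] g 0.32 q [-0.63 -0.   -0.01  2.39  1.01  0.44  0.02]
shift cm [-0.07  0.02  0.15]
turn deg [-0.12  0.4  -0.3 ] then shift [-0.07  0.02  0.15]
target [0.4975 0.1826 0.0594]
```

```bash
python3 -m jog '[[[-0.06,-0.05,-0.08,0,0,0,3.2],[0,0,0,0,0,0,3.6],[0,0,0,0,0,0,4.6],[0,0,0,0,0,0,4.6],[0,0,0,0,0,0,4.6],[0,0,-1,0,0,0,4.6],[0,0,-2,0,0,0,4.6],[0,0,-4,0,0,0,4.6],[0,0,-4,0,0,0,4.6],[0,0,0,0,0,0,4.6]]]' 20
python3 w.py w7.png cradle_1 tube_a_mid
```

```text
time: 21.35
position: [0.4296, 0.1861, 0.1479]
tool_rot: [0.042, 2.53, -0.013]
ft_force: [0.6, 0.3, 0.9]
grip_width: 0.529
t 21.35 p [0.4296 0.1861 0.1479] R [[-0.819, 0.033, 0.573], [0.027, 0.999, -0.019], [-0.574, 0.0, -0.819]] F [0.6 0.3 0.9] g 0.529 q [-0.63 -0.3  -0.13  2.41  0.64  0.68  0.34]
[[0.034, 0.642, 0.766, 0.291], [0.999, -0.023, -0.025, 0.191], [0.001, 0.766, -0.643, 0.221], [0.0, 0.0, 0.0, 1.0]] [358.1   0.  275.2]
cradle_1 0.77 252.9 206.4 [0.5491 0.1234 0.052 ]
cradle_1 0.74 256.9 137.7 [0.5535 0.0619 0.052 ]
cradle_1 0.58 256.7 73.7 [0.5513 0.0053 0.052 ]
cradle_1 0.29 157.3 138.2 [0.4388 0.1004 0.052 ]
```

View pics/w7.png

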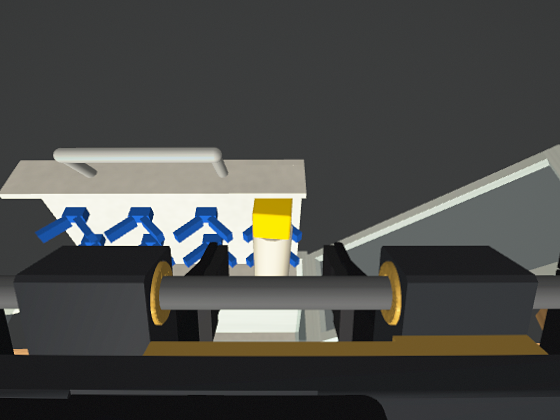

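Run:
```python
from h import *
from feas import *
d=img('wrist')
for r,c,z in[(199,272,.066),(240,272,.066)]: print(atz(d,r,c,z).round(4))
s=st();go([.5,.186,.26]);go([.52,0,.3],lay(125,30));go([.52,0,.3],lay(73,30))
```

```text
[0.4664 0.1815 0.066 ]
[0.5128 0.1794 0.066 ]
t 21.55 p [0.4307 0.1839 0.1474] R [[-0.818, 0.036, 0.574], [0.03, 0.999, -0.02], [-0.575, 0.001, -0.818]] F [0.1 0.3 0.2] g 0.527 q [-0.63 -0.3  -0.13  2.41  0.64  0.68  0.33]
shift cm [-12.13   0.47  -5.24]
shift cm [-16.62 -18.04  -6.99]
turn deg [28.51  4.69 44.62] then shift [-25.11  -3.23  -3.12]
shift cm [-16.62 -18.04  -6.99]
turn deg [56.47  3.53 88.47] then shift [-20.6   13.92  -5.72]
```

```bash
python3 -m jog '[[[-3.7,-2,-1.2,0,0,0,4.6],[-3.7,-2,-1.2,0,0,0,6],[-3.7,-2.1,-1.2,0,0,0,6],[-3.7,-2.1,-1.2,0,0,0,6],[0,0,0,4,0.3,6.3,6],[0,0,0,4,0.3,6.3,6],[0,0,0,4,0.3,6.3,6],[0,0,0,4,0.3,6.3,6],[0,0,0,4,0.3,6.3,6],[0,0,0,4,0.3,6.3,6],[0,0,0,4,0.3,6.3,6]]]' 40
python3 -m jog '[[[0,0,0,4,0.3,6.3,6],[0,0,0,4,0.3,6.3,6],[0,0,0,4,0.3,6.3,6],[0,0,0,4,0.3,6.3,6],[0,0,0,4,0.3,6.3,6],[0,0,0,4,0.3,6.3,6],[0,0,0,4,0.3,6.3,6]]]' 40
python3 - <<'E'
from h import *
from feas import *
log();st()
p,Rt=tgt((.408,-.208,.106),56,25,.08);print(p)
go(p+[0,0,.15],lay(56,20));go(p+[0,0,.15],Rt)
d=img('top');from caps import caps
caps(d)
E
```

```text
time: 22.65
position: [0.5335, 0.1062, 0.2651]
tool_rot: [1.209, 2.319, -0.333]
ft_force: [0.7, -0.6, 0.1]
grip_width: 0.688
time: 23.35
position: [0.5337, 0.1063, 0.2647]
tool_rot: [2.229, 1.652, -0.605]
ft_force: [-0.1, -0.3, -0.3]
grip_width: 0.688
t 23.35 p [0.5337 0.1063 0.2647] R [[0.25, 0.956, -0.154], [0.829, -0.293, -0.475], [-0.5, -0.009, -0.866]] F [-0.1 -0.3 -0.3] g 0.688 q [-0.25  0.34 -0.28  1.49  0.43  1.73 -0.85]
[ 0.36289472 -0.27487133  0.14361303]
shift cm [-37.33  -5.18  18.24]
turn deg [ 6.71  9.98 15.59] then shift [-39.66   7.15  11.35]
shift cm [-37.33  -5.18  18.24]
turn deg [-6.27 94.28 17.99] then shift [-14.77   7.15 -38.52]
red 114 [196.5 330. ] xy [ 0.5318 -0.2136] yaw 46.2 sz [0.027 0.026]
green 135 [247.1 328. ] xy [ 0.4063 -0.2084] yaw 60.6 sz [0.03  0.027]
turq 284 [244.8 421.9] xy [ 0.4157 -0.4421] yaw 26.3 sz [0.067 0.032]
```

```bash
cat > path.py <<'E'
from sim import *
from h import ctrl
def run(way):
    s=ctrl.get_state();k=np.array(s['joint_positions']);a=np.array(s['position']);b=R.from_rotvec(s['tool_rot']).as_matrix()
    for w in way: k=seg(k,a,b,*w);a,b=w
E
python3 - <<'E'
from path import *
for al in(25,30,35):
  p,Rt=tgt((.408,-.208,.106),56,al,.08);g,_=tgt((.408,-.208,.106),56,al,0)
  for dz in(.06,.15):
    print(al,dz);run([(p+[.02,.02,dz],lay(56,20)),(p+[0,0,dz],Rt),(p,Rt),(g,Rt)])
E
```

```text
25 0.06
  end q [ 0.21 -0.01  0.07  1.95  0.34  1.32 -0.42] err 0.000 0.00 dq 0.07
  end q [ 0.8   0.41  0.46  1.91 -0.96  1.79  0.98] err 0.000 0.00 dq 0.14
  end q [ 0.81  0.51  0.44  1.93 -0.97  1.73  1.08] err 0.000 0.00 dq 0.01
  end q [ 0.73  0.51  0.39  2.03 -1.05  1.61  1.09] err 0.000 0.00 dq 0.01
25 0.15
  end q [ 0.2  -0.06  0.08  1.83  0.34  1.5  -0.36] err 0.000 0.00 dq 0.06
  end q [ 0.69  0.3   0.58  1.85 -0.97  1.9   0.84] err 0.000 0.00 dq 0.12
  end q [ 0.74  0.53  0.54  1.93 -1.    1.77  1.1 ] err 0.000 0.00 dq 0.02
  end q [ 0.65  0.53  0.48  2.03 -1.08  1.64  1.11] err 0.000 0.00 dq 0.01
30 0.06
  end q [ 0.21 -0.01  0.06  1.94  0.34  1.34 -0.42] err 0.000 0.00 dq 0.06
  end q [ 0.74  0.34  0.48  1.92 -0.91  1.73  0.92] err 0.000 0.00 dq 0.13
  end q [ 0.76  0.44  0.47  1.94 -0.93  1.67  1.02] err 0.000 0.00 dq 0.01
  end q [ 0.68  0.44  0.41  2.04 -1.01  1.54  1.04] err 0.000 0.00 dq 0.01
30 0.15
  end q [ 0.19 -0.07  0.08  1.81  0.34  1.51 -0.37] err 0.000 0.00 dq 0.05
  end q [ 0.64  0.24  0.59  1.85 -0.91  1.84  0.78] err 0.000 0.00 dq 0.11
  end q [ 0.69  0.46  0.56  1.95 -0.96  1.7   1.04] err 0.000 0.00 dq 0.02
  end q [ 0.61  0.46  0.5   2.04 -1.04  1.57  1.06] err 0.000 0.00 dq 0.01
35 0.06
  end q [ 0.2  -0.01  0.06  1.93  0.34  1.35 -0.43] err 0.000 0.00 dq 0.06
  end q [ 0.69  0.28  0.5   1.92 -0.86  1.67  0.85] err 0.000 0.00 dq 0.12
  end q [ 0.7   0.37  0.49  1.96 -0.89  1.61  0.96] err 0.000 0.00 dq 0.01
  end q [ 0.63  0.38  0.43  2.06 -0.97  1.47  0.98] err 0.000 0.00 dq 0.01
35 0.15
  end q [ 0.19 -0.07  0.07  1.8   0.33  1.53 -0.37] err 0.000 0.00 dq 0.05
  end q [ 0.59  0.17  0.6   1.84 -0.85  1.78  0.71] err 0.000 0.00 dq 0.11
  end q [ 0.63  0.38  0.57  1.96 -0.91  1.63  0.98] err 0.000 0.00 dq 0.02
  end q [ 0.56  0.4   0.52  2.06 -0.99  1.5   1.  ] err 0.000 0.00 dq 0.01
```

```bash
python3 -m jog '[[[-3.5,-0.5,1.7,0,0,0,6],[-4.2,-0.6,2.05,0,0,0,6],[-4.2,-0.6,2.05,0,0,0,6],[-4.2,-0.6,2.05,0,0,0,6],[-4.2,-0.6,2.05,0,0,0,6],[-4.2,-0.6,2.05,0,0,0,6],[-4.2,-0.6,2.05,0,0,0,6],[-4.2,-0.6,2.05,0,0,0,6],[-4.2,-0.5,2.05,0,0,0,6]]]' 40
python3 -m jog '[[[0,0,0,-0.5,7.9,1.5,6],[0,0,0,-0.5,7.9,1.5,6],[0,0,0,-0.5,7.9,1.5,6],[0,0,0,-0.5,7.9,1.5,6],[0,0,0,-0.5,7.9,1.5,6],[0,0,0,-0.5,7.9,1.5,6],[0,0,0,-0.5,7.9,1.5,6],[0,0,0,-0.5,7.9,1.5,6],[0,0,0,-0.5,7.9,1.5,6],[0,0,0,-0.5,7.9,1.5,6],[0,0,0,-0.5,7.9,1.5,6],[0,0,0,-0.7,7.5,1.5,6]]]' 40
python3 - <<'E'
from h import *
from feas import *
log();st()
p,Rt=tgt((.408,-.208,.106),56,25,.08);go(p,Rt)
E
```

```text
time: 24.3
position: [0.3638, -0.2749, 0.2939]
tool_rot: [2.222, 1.66, -0.602]
ft_force: [0.7, -0.4, -0.0]
grip_width: 0.69
time: 25.5
position: [0.3646, -0.2736, 0.2933]
tool_rot: [-2.019, -1.073, -1.291]
ft_force: [0.6, 1.1, -0.2]
grip_width: 0.691
t 25.5 p [ 0.3646 -0.2736  0.2933] R [[0.236, 0.83, 0.505], [0.345, -0.558, 0.755], [0.908, -0.004, -0.418]] F [ 0.6  1.1 -0.2] g 0.691 q [ 0.6   0.32  0.68  1.85 -0.99  1.93  0.86]
shift cm [-1.369e+01 -1.000e-02  6.070e+00]
turn deg [-0.19 -0.3  -0.16] then shift [-13.66  -0.07   6.14]
```

```bash
cat > capfit.py <<'E'
import sys
from h import *
from feas import *
from scipy.optimize import minimize
HS={'red':[((0,150,60),(7,255,255)),((174,150,60),(180,255,255))],'orange':[((8,150,90),(19,255,255))],'yellow':[((22,130,90),(34,255,255))],'green':[((50,100,40),(75,255,255))]}
def mask(d,nm,near):
    hsv=cv2.cvtColor(d['frame'],cv2.COLOR_RGB2HSV);m=sum(cv2.inRange(hsv,*b) for b in HS[nm]).astype('uint8')
    n,l,s,c=cv2.connectedComponentsWithStats(m);r0,c0=proj(d,near)
    i=min((i for i in range(1,n) if s[i,4]>60),key=lambda i:np.hypot(c[i][0]-c0,c[i][1]-r0));return l==i
def fit(d,nm,cap,yaw):
    m=mask(d,nm,cap);U=4
    M=cv2.resize(m.astype('uint8'),None,fx=U,fy=U,interpolation=cv2.INTER_NEAREST)
    def hull(v):
        pts=[]
        for sx in(-1,1):
            for sy in(-1,1):
                for z in(.092,.12):
                    a=v[2];pts.append(proj(d,[v[0]+.014*(sx*np.cos(a)-sy*np.sin(a)),v[1]+.014*(sx*np.sin(a)+sy*np.cos(a)),z])[::-1])
        return cv2.convexHull(((np.array(pts)+.5)*U).astype(np.int32))
    def cost(v):
        k=np.zeros_like(M);cv2.fillConvexPoly(k,hull(v),1);return -(k&M).sum()/(k|M).sum()
    x0=[cap[0],cap[1],yaw];r=minimize(cost,x0,method='Nelder-Mead',options=dict(initial_simplex=[x0,[x0[0]+.012,*x0[1:]],[x0[0],x0[1]+.012,yaw],[*x0[:2],yaw+.12]]))
    return r.x,-r.fun
if __name__=='__main__':
    nm=sys.argv[1];x,y,h,al,back=map(float,sys.argv[2:7]);log();st()
    d=img('wrist',sys.argv[7] if len(sys.argv)>7 else None);v,q=fit(d,nm,(x,y,.106),np.radians(h));hh=np.degrees(v[2]);print('cap',v[:2].round(4),'h',hh.round(1),'IoU',round(q,3))
    p,Rt=tgt((v[0],v[1],.106),hh,al,back);go(p,Rt)
E
python3 -m jog '[[[-2,0,1,0,0,0,6],[-4,0,1.8,0,0,0,6],[-4,0,1.8,0,0,0,6],[-2.5,0,1,0,0,0,6],[-1.2,0,0.5,0,0,0,6],[0,0,0,0,0,0,6]]]' 40
python3 capfit.py green .408 -.208 56 25 0
```

```text
time: 26.1
position: [0.3629, -0.2737, 0.1425]
tool_rot: [-2.02, -1.073, -1.284]
ft_force: [-0.5, -0.1, -0.1]
grip_width: 0.694
t 26.1 p [ 0.3629 -0.2737  0.1425] R [[0.239, 0.831, 0.501], [0.346, -0.556, 0.756], [0.907, -0.008, -0.421]] F [-0.5 -0.1 -0.1] g 0.694 q [ 0.66  0.57  0.63  1.93 -1.03  1.81  1.13]
cap [ 0.4389 -0.2231] h 56.9 IoU -0.0
shift cm [0.13 3.47 8.36]
turn deg [ 0.46 -0.13 -0.54] then shift [0.11 3.54 8.33]capfit.py:21: RuntimeWarning: overflow encountered in scalar negative
  k=np.zeros_like(M);cv2.fillConvexPoly(k,hull(v),1);return -(k&M).sum()/(k|M).sum()
```

```bash
sed -i 's/return -(k&M).sum()\/(k|M).sum()/return -float((k\&M).sum())\/float((k|M).sum())/' capfit.py
python3 capfit.py green .408 -.208 56 25 0
```

```text
t 26.15 p [ 0.3633 -0.2743  0.144 ] R [[0.238, 0.831, 0.502], [0.347, -0.556, 0.755], [0.907, -0.005, -0.421]] F [-0.7 -0.3  0.6] g 0.687 q [ 0.66  0.56  0.63  1.92 -1.03  1.81  1.13]
cap [ 0.4064 -0.2067] h 61.0 IoU 0.933
shift cm [-0.14 -0.13  8.02]
turn deg [ 4.22 -0.12 -2.17] then shift [-0.13  0.45  8.01]
```

```bash
python3 -m jog '[[[0,0,0,4.2,-0.1,-2.2,6],[-0.1,0.45,0,0,0,0,6],[0,0,2.5,0,0,0,6],[0,0,2.5,0,0,0,6],[0,0,2,0,0,0,6],[0,0,1,0,0,0,6],[0,0,0,0,0,0,6],[0,0,0,0,0,0,2.4],[0,0,0,0,0,0,2.4],[0,0,0,0,0,0,2.4],[0,0,0,0,0,0,2.4],[0,0,0,0,0,0,2.4]]]' 40
python3 -m jog '[[[0.9,0,-0.4,0,0,0,2.4],[1.8,0,-0.8,0,0,0,2.4],[3,0,-1.4,0,0,0,2.4],[4,0,-1.9,0,0,0,2.4],[4,0,-1.9,0,0,0,2.4],[3,0,-1.4,0,0,0,2.4],[0,0,0,0,0,0,2.4]]]' 40
python3 - <<'E'
from path import *
from h import *
log();s=st();p=np.array(s['position'])
C=np.array([.547-.046,.1233+.0014,.052]);pp,Rp=tgt(C,178.2,25,0,'lay')
run([(p,lay(61,25)),(np.array([.53,.0,.3]),lay(61,25)),(np.array([.52,.12,.28]),lay(120,25)),(pp+[0,0,.12],Rp),(pp,Rp)])
go([.53,0,.3],lay(61,25))
E
```

```text
time: 27.4
position: [0.4024, -0.2138, 0.1093]
tool_rot: [-1.956, -1.151, -1.246]
ft_force: [-0.1, 0.5, 0.2]
grip_width: 0.335
time: 28.1
position: [0.4027, -0.2149, 0.2987]
tool_rot: [-1.956, -1.159, -1.253]
ft_force: [-0.4, -0.7, -0.8]
grip_width: 0.321
t 28.1 p [ 0.4027 -0.2149  0.2987] R [[0.198, 0.874, 0.443], [0.374, -0.485, 0.791], [0.906, 0.009, -0.423]] F [-0.4 -0.7 -0.8] g 0.321 q [ 0.49  0.26  0.63  1.89 -0.99  1.86  0.81]
  end q [ 0.07 -0.05  0.05  1.82  0.41  1.54 -0.43] err 0.000 0.00 dq 0.13
  end q [-0.16  0.24 -0.12  1.51  0.34  1.71 -0.79] err 0.000 0.00 dq 0.04
  end q [-0.27  0.04 -0.29  1.78  0.46  1.37 -0.14] err 0.000 0.00 dq 0.06
  end q [-0.3  -0.2  -0.11  2.2   0.24  0.76  0.98] err 0.000 0.00 dq 0.12
  end q [-0.29 -0.01 -0.14  2.32  0.41  0.48  0.78] err 0.000 0.00 dq 0.03
shift cm [10.67  0.71 22.58]
turn deg [  0.52 -89.99   0.17] then shift [ 22.57   0.71 -10.67]
```

```bash
python3 -m jog '[[[0,0,0,0,-4,0,2.4],[0,0,0,0,-8,0,2.4],[0,0,0,0,-8,0,2.4],[0,0,0,0,-8,0,2.4],[0,0,0,0,-8,0,2.4],[0,0,0,0,-8,0,2.4],[0,0,0,0,-8,0,2.4],[0,0,0,0,-8,0,2.4],[0,0,0,0,-8,0,2.4],[0,0,0,0,-8,0,2.4],[0,0,0,0,-8,0,2.4],[0,0,0,0,-6,0,2.4]]]' 40
python3 -m jog '[[[2.6,0.1,-1.2,0,0,0,2.4],[4,0.1,-1.9,0,0,0,2.4],[4,0.1,-1.9,0,0,0,2.4],[4,0.1,-1.9,0,0,0,2.4],[4,0.1,-1.9,0,0,0,2.4],[4,0.1,-1.9,0,0,0,2.4]]]' 40
python3 - <<'E'
from h import *
from feas import *
log();st();go([.52,.12,.28],lay(120,25))
E
```

```text
time: 29.3
position: [0.4025, -0.2123, 0.2933]
tool_rot: [2.469, 1.458, -0.553]
ft_force: [-0.8, 0.8, -1.7]
grip_width: 0.32
time: 29.9
position: [0.529, 0.0035, 0.2944]
tool_rot: [2.474, 1.457, -0.55]
ft_force: [-0.0, -0.6, -0.5]
grip_width: 0.321
t 29.9 p [0.529  0.0035 0.2944] R [[0.439, 0.874, -0.207], [0.793, -0.485, -0.369], [-0.423, -0.002, -0.906]] F [-0.  -0.6 -0.5] g 0.321 q [-0.19  0.24 -0.08  1.52  0.33  1.7  -0.79]
shift cm [ 9.45 -6.44 -2.8 ]
turn deg [-2.505e+01 -5.000e-02 -5.345e+01] then shift [10.16  5.04 -3.15]
```

```bash
python3 -m jog '[[[3.1,-2.1,-0.9,0,0,0,2.4],[3.2,-2.2,-1,0,0,0,2.4],[3.1,-2.1,-0.9,0,0,0,2.4],[0,0,0,-3.1,0,-6.7,2.4],[0,0,0,-3.1,0,-6.7,2.4],[0,0,0,-3.1,0,-6.7,2.4],[0,0,0,-3.1,0,-6.7,2.4],[0,0,0,-3.1,0,-6.7,2.4],[0,0,0,-3.1,0,-6.7,2.4],[0,0,0,-3.1,0,-6.7,2.4],[0,0,0,-3.2,0,-6.6,2.4]]]' 40
python3 pl.py 2 25 .1
```

```text
time: 31.0
position: [0.5192, 0.118, 0.2799]
tool_rot: [1.368, 2.386, -0.304]
ft_force: [-0.1, -0.1, -1.5]
grip_width: 0.316
t 31.0 p [0.5192 0.118  0.2799] R [[-0.459, 0.863, 0.21], [0.783, 0.505, -0.364], [-0.42, -0.002, -0.907]] F [-0.1 -0.1 -1.5] g 0.316 q [-0.3   0.03 -0.26  1.78  0.45  1.37 -0.13]
shift cm [ 6.57 -1.52 10.15]
turn deg [-24.51  -0.21 -52.44] then shift [7.07 0.61 9.91]
target [0.4972 0.1248 0.1602]
```

```bash
python3 -m jog '[[[0,0,0,-3.1,0,-6.6,2.4],[0,0,0,-3.1,0,-6.6,2.4],[0,0,0,-3.1,0,-6.6,2.4],[0,0,0,-3.1,0,-6.6,2.4],[0,0,0,-3.1,0,-6.6,2.4],[0,0,0,-3.1,0,-6.6,2.4],[0,0,0,-3,0,-6.4,2.4],[0,0,0,-3,0,-6.4,2.4],[2.3,0.2,3.3,0,0,0,2.4],[2.4,0.2,3.3,0,0,0,2.4],[2.3,0.2,3.2,0,0,0,2.4],[0,0,0,0,0,0,2.4]]]' 40
python3 pl.py 2 25 .006
```

```text
time: 32.2
position: [0.4923, 0.1231, 0.155]
tool_rot: [0.05, 2.718, -0.014]
ft_force: [-1.1, -0.9, -2.1]
grip_width: 0.32
t 32.2 p [0.4923 0.1231 0.155 ] R [[-0.911, 0.037, 0.41], [0.033, 0.999, -0.017], [-0.41, -0.002, -0.912]] F [-1.1 -0.9 -2.1] g 0.32 q [-0.3  -0.17 -0.11  2.23  0.25  0.72  0.96]
shift cm [3.2  0.21 8.3 ]
turn deg [-0.24 -0.78 -0.25] then shift [3.32 0.19 8.25]
target [0.4972 0.1248 0.0662]
```

```bash
python3 -m jog '[[[0.5,0.1,1.2,0,-0.7,0,2.4],[1,0.1,2.4,0,0,0,2.4],[0.9,0,2.2,0,0,0,2.4],[0.5,0,1.3,0,0,0,2.4],[0.3,0,0.8,0,0,0,2.4],[0.1,0,0.3,0,0,0,2.4],[0,0,0,0,0,0,2.4]]]' 40
python3 pl.py 2 25 0
```

```text
time: 32.9
position: [0.5048, 0.1275, 0.0753]
tool_rot: [0.051, 2.691, -0.006]
ft_force: [-0.5, -0.2, -0.7]
grip_width: 0.315
t 32.9 p [0.5048 0.1275 0.0753] R [[-0.9, 0.037, 0.435], [0.035, 0.999, -0.012], [-0.435, 0.004, -0.901]] F [-0.5 -0.2 -0.7] g 0.315 q [-0.28 -0.03 -0.14  2.3   0.4   0.5   0.79]
shift cm [ 1.33 -0.3   1.03]
turn deg [ 0.08  0.77 -0.4 ] then shift [ 1.32 -0.29  1.05]
target [0.4972 0.1248 0.0602]
```

```bash
python3 -m jog '[[[0.5,-0.15,0,0,0.4,0,2.4],[0.4,-0.15,0.3,0,0.3,0,2.4],[0.2,0,0.3,0,0,0,2.4],[0.1,0,0.2,0,0,0,2.4],[0,0,0,0,0,0,2.4],[0,0,0,0,0,0,2.4]]]' 40
python3 pl.py 2 25 0
```

```text
time: 33.5
position: [0.4966, 0.1248, 0.062]
tool_rot: [0.051, 2.705, -0.006]
ft_force: [-0.4, -0.6, -1.1]
grip_width: 0.318
t 33.5 p [0.4966 0.1248 0.062 ] R [[-0.906, 0.037, 0.423], [0.035, 0.999, -0.012], [-0.423, 0.004, -0.906]] F [-0.4 -0.6 -1.1] g 0.318 q [-0.28 -0.02 -0.14  2.32  0.4   0.48  0.78]
shift cm [0.02 0.   0.19]
turn deg [ 0.08  0.01 -0.38] then shift [0.02 0.   0.19]
target [0.4972 0.1248 0.0602]
```

```bash
python3 -m jog '[[[0.05,0,0.1,0,0,0,2.4],[0.05,0,0.1,0,0,0,2.4],[0,0,0,0,0,0,2.4]]]' 40
python3 -m jog '[[[0,0,0,0,0,0,3.2],[0,0,0,0,0,0,3.6],[0,0,0,0,0,0,4.4],[0,0,0,0,0,0,4.4],[0,0,0,0,0,0,4.4],[0,0,-1,0,0,0,4.4],[0,0,-2,0,0,0,4.4],[0,0,-4,0,0,0,4.4],[0,0,-4,0,0,0,4.4],[0,0,0,0,0,0,4.4]]]' 20
python3 - <<'E'
from path import *
from h import *
log();st();D={n:img(n) for n in('top','side')};cv2.imwrite('pics/chk1.png',np.hstack([cv2.resize(D['top']['frame'][150:230,160:300],(420,240),interpolation=2),cv2.resize(D['side']['frame'][110:210,220:380],(384,240),interpolation=2)])[:,:,::-1])
for x in finder.spot_point('tube_a_mid','top')+finder.spot_point('tube_a_mid','side'): print(round(x['conf'],2),np.round(np.array(x['point'])*[420,560]))
p,Rt=tgt((.53,-.338,.106),63,25,.08)
print(p);W=np.array([.53,.05,.28]);run([(W,lay(178,25)),(W,lay(63,25)),(p+[.02,.03,.14],lay(63,25)),(p+[0,0,.14],Rt),(p,Rt)])
go(W,lay(120,25));go(W,lay(63,25))
E
```

```text
time: 33.8
position: [0.4975, 0.1247, 0.0607]
tool_rot: [0.052, 2.703, -0.005]
ft_force: [-0.3, -1.8, 2.8]
grip_width: 0.315
time: 34.8
position: [0.4515, 0.1279, 0.1659]
tool_rot: [0.05, 2.695, 0.001]
ft_force: [1.7, -0.3, 1.5]
grip_width: 0.5
t 34.8 p [0.4515 0.1279 0.1659] R [[-0.901, 0.035, 0.432], [0.036, 0.999, -0.008], [-0.432, 0.009, -0.902]] F [ 1.7 -0.3  1.5] g 0.5 q [-0.32 -0.29 -0.15  2.3   0.24  0.74  0.92]
0.65 [201. 330.]
0.62 [239. 300.]
0.16 [157. 267.]
[ 0.49338049 -0.40986983  0.14361303]
  end q [-0.14 -0.24 -0.06  2.03  0.1   0.93  1.29] err 0.000 0.01 dq 0.06
  end q [-0.15  0.27 -0.22  1.51  0.34  1.7  -0.87] err 0.000 0.00 dq 0.25
  end q [ 0.31  0.28  0.06  1.5   0.42  1.43 -0.17] err 0.000 0.00 dq 0.06
  end q [ 1.09  0.68 -0.04  1.25 -0.9   1.89  0.6 ] err 0.000 0.00 dq 0.13
  end q [ 1.08  0.82 -0.03  1.32 -0.86  1.76  0.77] err 0.000 0.00 dq 0.02
shift cm [-12.68  -7.23  -7.5 ]
turn deg [24.61 -0.15 52.38] then shift [-14.72   3.19  -6.51]
shift cm [-12.68  -7.23  -7.5 ]
turn deg [ 48.62  -0.24 104.08] then shift [-7.93 10.62 -9.68]
```

View pics/chk1.png

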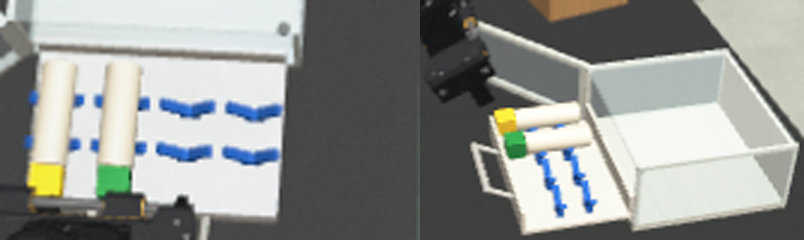

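Yellow and green both lie in their cradles, at crop columns 47 and 113. Orange is next.

```bash
python3 -m jog '[[[-3.1,-1.8,-1.9,0,0,0,4.4],[-3.2,-1.8,-1.9,0,0,0,6],[-3.2,-1.8,-1.9,0,0,0,6],[-3.2,-1.8,-1.8,0,0,0,6],[0,0,0,3.5,0,7.4,6],[0,0,0,3.5,0,7.4,6],[0,0,0,3.5,0,7.4,6],[0,0,0,3.5,0,7.4,6],[0,0,0,3.5,0,7.4,6],[0,0,0,3.5,0,7.4,6],[0,0,0,3.5,0,7.4,6],[0,0,0,3.5,0,7.4,6]]]' 40
python3 -m jog '[[[0,0,0,3.5,0,7.4,6],[0,0,0,3.5,0,7.4,6],[0,0,0,3.5,0,7.4,6],[0,0,0,3.5,0,7.4,6],[0,0,0,3.5,0,7.4,6],[0,0,0,3.5,0,7.4,6]]]' 40
python3 - <<'E'
from h import *
from feas import *
log();st()
p,Rt=tgt((.53,-.338,.106),63,25,.08);go(p+[0,0,.14],Rt)
E
```

```text
time: 36.2
position: [0.5302, 0.0506, 0.2787]
tool_rot: [1.542, 2.293, -0.349]
ft_force: [-0.3, -0.3, 0.5]
grip_width: 0.688
time: 36.8
position: [0.5305, 0.0508, 0.2784]
tool_rot: [2.442, 1.5, -0.558]
ft_force: [0.1, 0.3, 0.1]
grip_width: 0.69
t 36.8 p [0.5305 0.0508 0.2784] R [[0.407, 0.891, -0.203], [0.807, -0.454, -0.378], [-0.429, -0.01, -0.903]] F [0.1 0.3 0.1] g 0.69 q [-0.22  0.28 -0.14  1.51  0.33  1.7  -0.85]
shift cm [-38.89  17.62  17.69]
turn deg [-0.58 90.39 -0.23] then shift [-17.59  17.61 -38.94]
```

```bash
python3 -m jog '[[[-3,1.3,1.3,0,0,0,6],[-4,1.8,1.8,0,0,0,6],[-4,1.8,1.8,0,0,0,6],[-4,1.8,1.8,0,0,0,6],[-4,1.8,1.8,0,0,0,6],[-4,1.8,1.8,0,0,0,6],[-4,1.8,1.8,0,0,0,6],[-4,1.8,1.8,0,0,0,6],[-4,1.8,1.8,0,0,0,6],[-3.9,1.9,2,0,0,0,6]]]' 40
python3 -m jog '[[[0,0,0,0,8.2,0,6],[0,0,0,0,8.2,0,6],[0,0,0,0,8.2,0,6],[0,0,0,0,8.2,0,6],[0,0,0,0,8.2,0,6],[0,0,0,0,8.2,0,6],[0,0,0,0,8.2,0,6],[0,0,0,0,8.2,0,6],[0,0,0,0,8.2,0,6],[0,0,0,0,8.2,0,6],[0,0,0,0,8.2,0,6],[0,0,0,0,0,0,6]]]' 40
python3 - <<'E'
from h import *
from feas import *
from caps import caps
log();st()
p,Rt=tgt((.53,-.338,.106),63,25,.08);go(p,Rt)
d=img('top')
hsv=cv2.cvtColor(d['frame'],cv2.COLOR_RGB2HSV)
for nm,lo,hi in[('y',(22,110,80),(34,255,255)),('g',(50,80,40),(75,255,255)),('o',(8,130,80),(20,255,255)),('r',(0,130,80),(7,255,255))]:
    m=cv2.inRange(hsv,lo,hi);n,l,s,c=cv2.connectedComponentsWithStats(m)
    for i in range(1,n):
        if s[i,4]>50: print(nm,s[i].tolist(),np.round(c[i],1),'z.06',atz(d,c[i][1],c[i][0],.06).round(4),'z.112',atz(d,c[i][1],c[i][0],.112).round(4))
E
```

```text
time: 37.8
position: [0.495, -0.4122, 0.2834]
tool_rot: [2.439, 1.506, -0.554]
ft_force: [-0.2, 0.3, -0.3]
grip_width: 0.69
time: 39.0
position: [0.4927, -0.4123, 0.2765]
tool_rot: [-1.924, -1.16, -1.216]
ft_force: [-0.6, 0.6, -1.6]
grip_width: 0.689
t 39.0 p [ 0.4927 -0.4123  0.2765] R [[0.207, 0.89, 0.406], [0.363, -0.455, 0.813], [0.908, -0.021, -0.418]] F [-0.6  0.6 -1.6] g 0.689 q [ 1.02  0.7   0.07  1.25 -0.95  1.93  0.62]
shift cm [-11.97   0.22   5.78]
turn deg [-0.44 -0.31 -1.09] then shift [-11.94  -0.05   5.84]
y [169, 204, 13, 12, 131] [174.7 209.8] z.06 [0.5009 0.1798 0.06  ] z.112 [0.4911 0.1692 0.112 ]
g [192, 205, 12, 12, 128] [197.5 210.6] z.06 [0.5    0.1205 0.06  ] z.112 [0.4903 0.1125 0.112 ]
o [461, 182, 17, 40, 152] [468.7 199.3] z.06 [ 0.5472 -0.5975  0.06  ] z.112 [ 0.5354 -0.5741  0.112 ]
o [372, 191, 16, 16, 145] [379.7 198.3] z.06 [ 0.5437 -0.3527  0.06  ] z.112 [ 0.532  -0.3401  0.112 ]
o [425, 283, 11, 12, 125] [429.9 288.2] z.06 [ 0.3113 -0.48    0.06  ] z.112 [ 0.3098 -0.4618  0.112 ]
r [323, 190, 15, 16, 144] [329.8 197. ] z.06 [ 0.5439 -0.221   0.06  ] z.112 [ 0.5323 -0.2141  0.112 ]
```

Top camera check: yellow's middle is at x = 0.547 and green's at 0.546, and the cradle points are at about 0.548, so both are centred. Now the orange pregrasp.

```bash
python3 -m jog '[[[-2,0,1,0,0,0,6],[-4,0,1.9,0,0,0,6],[-3.5,0,1.7,0,0,0,6],[-1.7,0,0.8,0,0,0,6],[-0.7,0,0.4,0,0,0,6],[0,0,0,0,0,0,6]]]' 40
python3 capfit.py orange .531 -.339 63 25 0
```

```text
time: 39.65
position: [0.4966, -0.4076, 0.1537]
tool_rot: [-1.923, -1.182, -1.219]
ft_force: [-0.5, -0.1, 0.3]
grip_width: 0.686
t 39.65 p [ 0.4966 -0.4076  0.1537] R [[0.195, 0.894, 0.404], [0.376, -0.449, 0.811], [0.906, -0.006, -0.423]] F [-0.5 -0.1  0.3] g 0.686 q [ 1.01  0.81  0.07  1.32 -0.91  1.8   0.78]
cap [ 0.5315 -0.3376] h 62.8 IoU 0.836
shift cm [-1.09 -0.04  8.28]
turn deg [-0.57  0.08  0.01] then shift [-1.1  -0.13  8.28]
```

```bash
python3 -m jog '[[[-0.6,-0.1,0,0,0,0,6],[-0.5,0,0,0,0,0,6],[0,0,2.5,0,0,0,6],[0,0,2.8,0,0,0,6],[0,0,2,0,0,0,6],[0,0,1,0,0,0,6],[0,0,0,0,0,0,6],[0,0,0,0,0,0,2.4],[0,0,0,0,0,0,2.4],[0,0,0,0,0,0,2.4],[0,0,0,0,0,0,2.4],[0,0,0,0,0,0,2.4]]]' 40
python3 -c "from h import *;st()"
python3 -m jog '[[[0.9,0,-0.4,0,0,0,2.4],[1.8,0,-0.8,0,0,0,2.4],[3,0,-1.4,0,0,0,2.4],[4,0,-1.9,0,0,0,2.4],[4,0,-1.9,0,0,0,2.4],[3,0,-1.4,0,0,0,2.4],[0,0,0,0,0,0,2.4]]]' 40
python3 - <<'E'
from path import *
from h import *
log();s=st();p=np.array(s['position'])
C=np.array([.5453-.046,.0653+.0014,.052]);pp,Rp=tgt(C,178.2,25,0,'lay')
W=np.array([.53,.0,.3])
run([(p,lay(63,25)),(W,lay(63,25)),(W,lay(120,25)),(W,Rp),(pp+[0,0,.12],Rp),(pp,Rp)])
go(W,lay(63,25))
E
```

```text
time: 40.9
position: [0.5265, -0.3448, 0.1081]
tool_rot: [-1.925, -1.18, -1.22]
ft_force: [0.8, 0.1, -0.4]
grip_width: 0.33
t 40.9 p [ 0.5265 -0.3448  0.1081] R [[0.195, 0.893, 0.406], [0.375, -0.45, 0.81], [0.906, -0.006, -0.423]] F [ 0.8  0.1 -0.4] g 0.33 q [ 0.95  0.8   0.04  1.45 -0.93  1.67  0.83]
time: 41.6
position: [0.5285, -0.3455, 0.3005]
tool_rot: [-1.926, -1.192, -1.226]
ft_force: [0.0, -0.0, -1.1]
grip_width: 0.317
t 41.6 p [ 0.5285 -0.3455  0.3005] R [[0.187, 0.894, 0.408], [0.383, -0.449, 0.808], [0.905, 0.005, -0.426]] F [ 0.  -0.  -1.1] g 0.317 q [ 0.95  0.59  0.04  1.37 -0.97  1.84  0.6 ]
  end q [ 0.23  0.27  0.09  1.47  0.41  1.48 -0.21] err 0.000 0.00 dq 0.13
  end q [-0.14  0.23 -0.14  1.52  0.35  1.7  -0.76] err 0.000 0.00 dq 0.05
  end q [-0.13 -0.06 -0.19  1.83  0.43  1.3   0.1 ] err 0.000 0.00 dq 0.08
  end q [-0.22 -0.27  0.12  2.01  0.11  0.97  1.39] err 0.000 0.00 dq 0.12
  end q [-0.25 -0.24 -0.02  2.23  0.18  0.74  1.16] err 0.000 0.00 dq 0.02
  end q [-0.23 -0.06 -0.05  2.36  0.3   0.44  1.02] err 0.000 0.00 dq 0.03
shift cm [ 13.22 -15.37  27.98]
turn deg [  0.18 -89.78   0.47] then shift [ 27.98 -15.55 -13.  ]
```

```bash
python3 -m jog '[[[0,0,0,0,-4,0,2.4],[0,0,0,0,-8,0,2.4],[0,0,0,0,-8,0,2.4],[0,0,0,0,-8,0,2.4],[0,0,0,0,-8,0,2.4],[0,0,0,0,-8,0,2.4],[0,0,0,0,-8,0,2.4],[0,0,0,0,-8,0,2.4],[0,0,0,0,-8,0,2.4],[0,0,0,0,-8,0,2.4],[0,0,0,0,-8,0,2.4],[0,0,0,0,-6,0,2.4]]]' 40
python3 -m jog '[[[2.4,-1.4,-1.1,0,0,0,2.4],[3.8,-2.1,-1.8,0,0,0,2.4],[3.8,-2.1,-1.8,0,0,0,2.4],[3.8,-2.1,-1.8,0,0,0,2.4],[3.8,-2.1,-1.8,0,0,0,2.4],[3.8,-2.1,-1.8,0,0,0,2.4],[3.8,-2.1,-1.8,0,0,0,2.4],[2.8,-1.5,-1.1,0,0,0,2.4]]]' 40
python3 -m jog '[[[0,0,0,-3.5,0,-7.4,2.4],[0,0,0,-3.5,0,-7.4,2.4],[0,0,0,-3.5,0,-7.4,2.4],[0,0,0,-3.5,0,-7.4,2.4],[0,0,0,-3.5,0,-7.4,2.4],[0,0,0,-3.5,0,-7.4,2.4],[0,0,0,-3.5,0,-7.4,2.4]]]' 40
python3 pl.py 3 25 .12
```

```text
time: 42.8
position: [0.5284, -0.3424, 0.2931]
tool_rot: [2.436, 1.507, -0.548]
ft_force: [-0.2, 0.9, -2.4]
grip_width: 0.32
time: 43.6
position: [0.5271, 0.0049, 0.2933]
tool_rot: [2.44, 1.511, -0.544]
ft_force: [-0.9, 0.5, -1.1]
grip_width: 0.321
time: 44.3
position: [0.5269, 0.0012, 0.2928]
tool_rot: [1.356, 2.392, -0.297]
ft_force: [-0.1, 0.4, -1.5]
grip_width: 0.316
t 44.3 p [0.5269 0.0012 0.2928] R [[-0.466, 0.858, 0.216], [0.779, 0.514, -0.36], [-0.42, 0.001, -0.908]] F [-0.1  0.4 -1.5] g 0.316 q [-0.15 -0.07 -0.17  1.85  0.43  1.28  0.11]
shift cm [11.3   0.67  7.19]
turn deg [-24.09  -0.15 -51.98] then shift [7.79 6.46 8.8 ]
target [0.4955 0.0668 0.1802]
```

```bash
python3 -m jog '[[[0,0,0,-3.4,0,-7.4,2.4],[0,0,0,-3.4,0,-7.4,2.4],[0,0,0,-3.4,0,-7.4,2.4],[0,0,0,-3.4,0,-7.4,2.4],[0,0,0,-3.4,0,-7.4,2.4],[0,0,0,-3.4,0,-7.4,2.4],[0,0,0,-3.5,0,-7.5,2.4],[1.9,1.6,2.2,0,0,0,2.4],[2,1.7,2.2,0,0,0,2.4],[2,1.6,2.2,0,0,0,2.4],[1.9,1.5,2.2,0,0,0,2.4],[0,0,0,0,0,0,2.4]]]' 40
python3 pl.py 3 25 .015
```

```text
time: 45.5
position: [0.492, 0.0667, 0.1752]
tool_rot: [0.05, 2.717, -0.016]
ft_force: [-0.3, 1.3, -2.4]
grip_width: 0.322
t 45.5 p [0.492  0.0667 0.1752] R [[-0.911, 0.037, 0.411], [0.033, 0.999, -0.019], [-0.411, -0.003, -0.912]] F [-0.3  1.3 -2.4] g 0.322 q [-0.23 -0.24 -0.04  2.24  0.18  0.75  1.15]
shift cm [3.79 0.06 9.26]
turn deg [-0.32 -0.72 -0.23] then shift [3.91 0.02 9.21]
target [0.4955 0.0668 0.0752]
```

```bash
python3 -m jog '[[[0.6,0,1.5,0,0,0,2.4],[1,0,2.4,0,0,0,2.4],[1,0,2.4,0,0,0,2.4],[0.7,0,1.6,0,0,0,2.4],[0.3,0,0.8,0,0,0,2.4],[0.2,0,0.5,0,0,0,2.4],[0,0,0,0,0,0,2.4],[0,0,0,0,0,0,2.4]]]' 40
python3 pl.py 3 25 0.001
```

```text
time: 46.3
position: [0.5016, 0.0655, 0.0817]
tool_rot: [0.054, 2.706, -0.013]
ft_force: [1.0, -0.6, -1.1]
grip_width: 0.318
t 46.3 p [0.5016 0.0655 0.0817] R [[-0.906, 0.04, 0.421], [0.036, 0.999, -0.018], [-0.421, -0.001, -0.907]] F [ 1.  -0.6 -1.1] g 0.318 q [-0.21 -0.08 -0.06  2.33  0.26  0.5   1.05]
shift cm [1.42 0.11 1.61]
turn deg [-0.25 -0.09 -0.43] then shift [1.42 0.11 1.6 ]
target [0.4955 0.0668 0.0612]
```

```bash
python3 -m jog '[[[0.5,0.1,0.4,0,0,0,2.4],[0.5,0,0.5,0,0,0,2.4],[0.3,0,0.4,0,0,0,2.4],[0.1,0,0.2,0,0,0,2.4],[0,0,0,0,0,0,2.4],[0,0,0,0,0,0,2.4]]]' 40
python3 pl.py 3 25 0
```

```text
time: 46.9
position: [0.4947, 0.0665, 0.0613]
tool_rot: [0.054, 2.707, -0.013]
ft_force: [0.8, -1.2, 0.9]
grip_width: 0.32
t 46.9 p [0.4947 0.0665 0.0613] R [[-0.907, 0.04, 0.42], [0.036, 0.999, -0.018], [-0.42, -0.001, -0.907]] F [ 0.8 -1.2  0.9] g 0.32 q [-0.21 -0.06 -0.07  2.35  0.3   0.45  1.01]
shift cm [-0.02  0.04  0.13]
turn deg [-0.27 -0.15 -0.44] then shift [-0.02  0.04  0.13]
target [0.4955 0.0668 0.0602]
```

```bash
python3 -m jog '[[[0.05,0,0.1,0,0,0,2.4],[0,0,0,0,0,0,3.2],[0,0,0,0,0,0,3.6],[0,0,0,0,0,0,4.4],[0,0,0,0,0,0,4.4],[0,0,0,0,0,0,4.4],[0,0,-1,0,0,0,4.4],[0,0,-2,0,0,0,4.4],[0,0,-4,0,0,0,4.4],[0,0,-4,0,0,0,4.4],[0,0,0,0,0,0,4.4]]]' 20
python3 - <<'E'
from path import *
from h import *
log();st()
for al in(25,30):
  p,Rt=tgt((.531,-.2135,.106),47,al,.08)
  W=np.array([.53,.0,.28]);print(p);run([(W,lay(178,25)),(W,lay(47,25)),(p+[.02,.03,.14],lay(47,25)),(p+[0,0,.14],Rt),(p,Rt),(p+.08*Rt[:,2],Rt)])
go(W,lay(47,25))
E
```

```text
time: 48.0
position: [0.4571, 0.0717, 0.158]
tool_rot: [0.053, 2.711, -0.015]
ft_force: [1.0, 0.4, 0.0]
grip_width: 0.505
t 48.0 p [0.4571 0.0717 0.158 ] R [[-0.908, 0.04, 0.416], [0.035, 0.999, -0.019], [-0.417, -0.002, -0.909]] F [1.  0.4 0. ] g 0.505 q [-0.13 -0.3  -0.17  2.32  0.14  0.72  1.14]
[ 0.47598906 -0.27249201  0.14361303]
  end q [ 0.05 -0.25 -0.11  2.04  0.02  0.92  1.47] err 0.001 0.03 dq 0.05
  end q [ 0.04  0.31 -0.31  1.47  0.32  1.75 -1.03] err 0.000 0.00 dq 0.29
  end q [ 0.31  0.24 -0.16  1.54  0.4   1.62 -0.63] err 0.000 0.00 dq 0.03
  end q [ 0.95  0.28  0.11  1.85 -1.07  1.59  0.63] err 0.000 0.00 dq 0.14
  end q [ 0.96  0.48  0.1   1.91 -1.1   1.47  0.87] err 0.000 0.00 dq 0.02
  end q [ 0.88  0.51  0.04  1.97 -1.18  1.34  0.89] err 0.000 0.00 dq 0.01
[ 0.47843412 -0.26987001  0.1505    ]
  end q [ 0.05 -0.25 -0.11  2.04  0.02  0.92  1.47] err 0.001 0.03 dq 0.05
  end q [ 0.04  0.31 -0.31  1.47  0.32  1.75 -1.03] err 0.000 0.00 dq 0.29
  end q [ 0.31  0.24 -0.16  1.53  0.4   1.63 -0.63] err 0.000 0.00 dq 0.03
  end q [ 0.92  0.23  0.11  1.83 -1.01  1.55  0.56] err 0.000 0.00 dq 0.13
  end q [ 0.93  0.41  0.1   1.92 -1.05  1.41  0.8 ] err 0.000 0.00 dq 0.02
  end q [ 0.85  0.45  0.04  1.97 -1.13  1.28  0.83] err 0.000 0.00 dq 0.01
shift cm [-11.95  -6.9   -7.92]
turn deg [ 5.4790e+01 -4.0000e-02  1.1869e+02] then shift [ -5.4   10.22 -10.94]
```

```bash
python3 -m jog '[[[-3,-1.7,-2,0,0,0,4.4],[-3,-1.7,-2,0,0,0,6],[-3,-1.7,-2,0,0,0,6],[-3,-1.8,-1.9,0,0,0,6],[0,0,0,3.4,0,7.4,6],[0,0,0,3.4,0,7.4,6],[0,0,0,3.4,0,7.4,6],[0,0,0,3.4,0,7.4,6],[0,0,0,3.4,0,7.4,6],[0,0,0,3.4,0,7.4,6],[0,0,0,3.4,0,7.4,6],[0,0,0,3.4,0,7.4,6]]]' 40
python3 -m jog '[[[0,0,0,3.4,0,7.4,6],[0,0,0,3.4,0,7.4,6],[0,0,0,3.4,0,7.4,6],[0,0,0,3.4,0,7.4,6],[0,0,0,3.4,0,7.4,6],[0,0,0,3.4,0,7.4,6],[0,0,0,3.4,0,7.4,6],[0,0,0,3.4,0,7.4,6]]]' 40
python3 - <<'E'
from h import *
from feas import *
log();st()
p,Rt=tgt((.531,-.2135,.106),47,25,.08);go(p+[0,0,.14],Rt)
d=img('top');hsv=cv2.cvtColor(d['frame'],cv2.COLOR_RGB2HSV)
for nm,lo,hi in[('y',(22,110,80),(34,255,255)),('g',(50,80,40),(75,255,255)),('o',(8,130,80),(20,255,255)),('r',(0,130,80),(7,255,255))]:
    m=cv2.inRange(hsv,lo,hi);n,l,s,c=cv2.connectedComponentsWithStats(m)
    for i in range(1,n):
        if s[i,4]>50: print(nm,s[i].tolist(),'z.06',atz(d,c[i][1],c[i][0],.06).round(4),'z.112',atz(d,c[i][1],c[i][0],.112).round(4))
E
```

```text
time: 49.2
position: [0.5291, -0.0011, 0.2779]
tool_rot: [1.54, 2.294, -0.343]
ft_force: [0.3, 0.0, 0.2]
grip_width: 0.687
time: 50.0
position: [0.5294, -0.0009, 0.2776]
tool_rot: [2.667, 1.161, -0.59]
ft_force: [-0.4, -1.5, -0.0]
grip_width: 0.688
t 50.0 p [ 0.5294 -0.0009  0.2776] R [[0.618, 0.732, -0.287], [0.664, -0.681, -0.309], [-0.422, 0.001, -0.907]] F [-0.4 -1.5 -0. ] g 0.688 q [-0.04  0.3  -0.21  1.48  0.3   1.74 -1.01]
shift cm [-21.57  14.59   9.39]
turn deg [2.000e-02 8.995e+01 9.000e-02] then shift [ -9.39  14.62 -21.55]
y [491, 329, 11, 7, 55] z.06 [ 0.1977 -0.6577  0.06  ] z.112 [ 0.2011 -0.6317  0.112 ]
g [503, 337, 11, 6, 55] z.06 [ 0.1778 -0.6911  0.06  ] z.112 [ 0.1821 -0.6636  0.112 ]
o [0, 275, 14, 44, 217] z.06 [0.2468 0.6225 0.06  ] z.112 [0.2482 0.5925 0.112 ]
o [411, 283, 25, 12, 230] z.06 [ 0.3094 -0.4655  0.06  ] z.112 [ 0.308  -0.4479  0.112 ]
o [502, 318, 8, 10, 65] z.06 [ 0.221  -0.6867  0.06  ] z.112 [ 0.2235 -0.6594  0.112 ]
r [323, 190, 15, 16, 143] z.06 [ 0.5439 -0.2212  0.06  ] z.112 [ 0.5322 -0.2142  0.112 ]
r [502, 306, 11, 6, 62] z.06 [ 0.2578 -0.6909  0.06  ] z.112 [ 0.2586 -0.6634  0.112 ]
```

Red has not moved. I carry on with red.

```bash
python3 -m jog '[[[-2.6,1.8,1.1,0,0,0,6],[-3.8,2.6,1.7,0,0,0,6],[-3.8,2.6,1.7,0,0,0,6],[-3.8,2.6,1.7,0,0,0,6],[-3.8,2.6,1.7,0,0,0,6],[-3.8,2.5,1.6,0,0,0,6]]]' 40
python3 -m jog '[[[0,0,0,0,8.2,0,6],[0,0,0,0,8.2,0,6],[0,0,0,0,8.2,0,6],[0,0,0,0,8.2,0,6],[0,0,0,0,8.2,0,6],[0,0,0,0,8.2,0,6],[0,0,0,0,8.2,0,6],[0,0,0,0,8.2,0,6],[0,0,0,0,8.2,0,6],[0,0,0,0,8.2,0,6],[0,0,0,0,8,0,6],[0,0,0,0,0,0,6]]]' 40
python3 -m jog '[[[-2,0,1,0,0,0,6],[-4,0,1.9,0,0,0,6],[-3.5,0,1.7,0,0,0,6],[-1.7,0,0.8,0,0,0,6],[-1,0,0.4,0,0,0,6],[0,0,0,0,0,0,6],[0,0,0,0,0,0,6]]]' 40
python3 capfit.py red .532 -.214 47 25 0
```

```text
time: 50.65
position: [0.4768, -0.2762, 0.2829]
tool_rot: [2.661, 1.172, -0.588]
ft_force: [0.7, -0.7, 0.0]
grip_width: 0.689
time: 51.85
position: [0.4753, -0.275, 0.2778]
tool_rot: [-2.142, -0.928, -1.361]
ft_force: [-0.5, -0.1, -0.3]
grip_width: 0.693
time: 52.55
position: [0.4794, -0.2736, 0.149]
tool_rot: [-2.14, -0.942, -1.366]
ft_force: [0.1, -0.7, 0.3]
grip_width: 0.69
t 52.55 p [ 0.4794 -0.2736  0.149 ] R [[0.284, 0.736, 0.614], [0.313, -0.676, 0.667], [0.906, 0.003, -0.422]] F [ 0.1 -0.7  0.3] g 0.69 q [ 0.88  0.48  0.18  1.9  -1.12  1.51  0.87]
cap [ 0.532  -0.2123] h 48.1 IoU 0.936
shift cm [-0.5  -0.29  8.26]
turn deg [ 0.72 -0.02 -0.14] then shift [-0.49 -0.19  8.27]
```

```bash
python3 -m jog '[[[-0.5,-0.2,0,0.7,0,-0.1,6],[0,0,1,0,0,0,6],[0,0,2.5,0,0,0,6],[0,0,2.3,0,0,0,6],[0,0,1.7,0,0,0,6],[0,0,0.8,0,0,0,6],[0,0,0,0,0,0,6],[0,0,0,0,0,0,2.4],[0,0,0,0,0,0,2.4],[0,0,0,0,0,0,2.4],[0,0,0,0,0,0,2.4],[0,0,0,0,0,0,2.4]]]' 40
python3 -c "from h import *;st()"
python3 -m jog '[[[0.9,0,-0.4,0,0,0,2.4],[1.8,0,-0.8,0,0,0,2.4],[3,0,-1.4,0,0,0,2.4],[4,0,-1.9,0,0,0,2.4],[4,0,-1.9,0,0,0,2.4],[3,0,-1.4,0,0,0,2.4],[0,0,0,0,0,0,2.4]]]' 40
python3 - <<'E'
from path import *
from h import *
log();s=st();p=np.array(s['position'])
C=np.array([.5435-.046,.0073+.0014,.052]);pp,Rp=tgt(C,178.2,25,0,'lay')
W=np.array([.53,-.04,.3])
run([(p,lay(48,25)),(W,lay(48,25)),(W,lay(120,25)),(W,Rp),(pp+[0,0,.12],Rp),(pp,Rp)])
go(W,lay(48,25))
E
```

```text
time: 53.8
position: [0.526, -0.2179, 0.1081]
tool_rot: [-2.131, -0.946, -1.357]
ft_force: [0.8, -0.8, 0.4]
grip_width: 0.332
t 53.8 p [ 0.526  -0.2179  0.1081] R [[0.284, 0.743, 0.606], [0.311, -0.669, 0.675], [0.907, -0.003, -0.421]] F [ 0.8 -0.8  0.4] g 0.332 q [ 0.81  0.52  0.12  1.96 -1.2   1.38  0.91]
time: 54.5
position: [0.5273, -0.2193, 0.2987]
tool_rot: [-2.131, -0.955, -1.365]
ft_force: [0.1, 0.0, -0.9]
grip_width: 0.318
t 54.5 p [ 0.5273 -0.2193  0.2987] R [[0.277, 0.744, 0.608], [0.317, -0.668, 0.673], [0.907, 0.007, -0.421]] F [ 0.1  0.  -0.9] g 0.318 q [ 0.79  0.23  0.14  1.87 -1.13  1.52  0.57]
  end q [ 0.18  0.28 -0.06  1.46  0.37  1.66 -0.63] err 0.000 0.00 dq 0.14
  end q [-0.02  0.28 -0.17  1.46  0.31  1.75 -0.92] err 0.000 0.00 dq 0.02
  end q [ 0.   -0.08 -0.23  1.85  0.42  1.26  0.19] err 0.000 0.00 dq 0.11
  end q [-0.1  -0.27  0.1   2.01  0.05  0.97  1.52] err 0.000 0.00 dq 0.12
  end q [-0.12 -0.27  0.    2.25  0.09  0.73  1.37] err 0.000 0.00 dq 0.02
  end q [-0.11 -0.08 -0.01  2.38  0.15  0.41  1.3 ] err 0.000 0.00 dq 0.03
shift cm [  5.87 -11.78  12.17]
turn deg [  0.37 -90.11   0.2 ] then shift [ 12.18 -11.8   -5.82]
```

```bash
python3 -m jog '[[[0,0,0,0,-4,0,2.4],[0,0,0,0,-8,0,2.4],[0,0,0,0,-8,0,2.4],[0,0,0,0,-8,0,2.4],[0,0,0,0,-8,0,2.4],[0,0,0,0,-8,0,2.4],[0,0,0,0,-8,0,2.4],[0,0,0,0,-8,0,2.4],[0,0,0,0,-8,0,2.4],[0,0,0,0,-8,0,2.4],[0,0,0,0,-8,0,2.4],[0,0,0,0,-6,0,2.4]]]' 40
python3 -m jog '[[[2,-2,-1,0,0,0,2.4],[3,-2.9,-1.4,0,0,0,2.4],[3,-2.9,-1.4,0,0,0,2.4],[3,-2.9,-1.4,0,0,0,2.4],[1.2,-1.1,-0.6,0,0,0,2.4],[0,0,0,-3.4,0,-7.4,2.4],[0,0,0,-3.4,0,-7.4,2.4],[0,0,0,-3.4,0,-7.4,2.4],[0,0,0,-3.4,0,-7.4,2.4],[0,0,0,-3.4,0,-7.4,2.4],[0,0,0,-3.4,0,-7.4,2.4]]]' 40
python3 -m jog '[[[0,0,0,-3.4,0,-7.4,2.4],[0,0,0,-3.4,0,-7.4,2.4],[0,0,0,-3.4,0,-7.4,2.4],[0,0,0,-3.4,0,-7.4,2.4],[0,0,0,-3.4,0,-7.4,2.4],[0,0,0,-3.4,0,-7.4,2.4],[0,0,0,-3.4,0,-7.4,2.4],[0,0,0,-3.4,0,-7.4,2.4],[0,0,0,-3.4,0,-7.4,2.4],[0,0,0,-3.4,0,-7.4,2.4],[0,0,0,0,0,0,2.4]]]' 40
python3 pl.py 4 25 .1
```

```text
time: 55.7
position: [0.5268, -0.2165, 0.292]
tool_rot: [2.653, 1.188, -0.595]
ft_force: [0.4, -0.4, -1.2]
grip_width: 0.317
time: 56.8
position: [0.5284, -0.0391, 0.2933]
tool_rot: [1.846, 2.098, -0.412]
ft_force: [-0.5, 0.3, -1.0]
grip_width: 0.318
time: 57.9
position: [0.5279, -0.0415, 0.2933]
tool_rot: [0.044, 2.718, -0.01]
ft_force: [0.3, 0.0, -1.0]
grip_width: 0.32
t 57.9 p [ 0.5279 -0.0415  0.2933] R [[-0.911, 0.033, 0.411], [0.03, 0.999, -0.014], [-0.411, -0.0, -0.912]] F [ 0.3  0.  -1. ] g 0.32 q [-0.04 -0.26  0.06  2.01  0.03  0.97  1.54]
shift cm [ 8.74  4.92 10.67]
turn deg [-0.05 -0.72 -0.07] then shift [ 8.87  4.93 10.56]
target [0.4937 0.0088 0.1602]
```

```bash
python3 -m jog '[[[2.2,1.2,2.6,0,-0.7,0,2.4],[2.2,1.2,2.6,0,0,0,2.4],[2.2,1.3,2.7,0,0,0,2.4],[2.2,1.2,2.7,0,0,0,2.4],[0.8,0,2,0,0,0,2.4],[1,0,2.2,0,0,0,2.4],[0.8,0,1.8,0,0,0,2.4],[0.6,0,1,0,0,0,2.4],[0.2,0,0.4,0,0,0,2.4],[0,0,0,0,0,0,2.4],[0,0,0,0,0,0,2.4]]]' 40
python3 pl.py 4 25 0.001
```

```text
time: 59.0
position: [0.4961, 0.0111, 0.0799]
tool_rot: [0.04, 2.703, -0.01]
ft_force: [-0.3, 0.3, -0.2]
grip_width: 0.316
t 59.0 p [0.4961 0.0111 0.0799] R [[-0.905, 0.03, 0.424], [0.027, 1.0, -0.013], [-0.424, -0.001, -0.905]] F [-0.3  0.3 -0.2] g 0.316 q [-0.04 -0.11 -0.07  2.36  0.12  0.46  1.32]
shift cm [ 1.01 -0.23  1.6 ]
turn deg [0.01 0.11 0.1 ] then shift [ 1.01 -0.23  1.6 ]
target [0.4937 0.0088 0.0612]
```

```bash
python3 -m jog '[[[0.3,-0.2,0.5,0,0,0,2.4],[0.3,0,0.5,0,0,0,2.4],[0.3,0,0.4,0,0,0,2.4],[0.1,0,0.2,0,0,0,2.4],[0,0,0,0,0,0,2.4],[0,0,0,0,0,0,2.4]]]' 40
python3 pl.py 4 25 0
```

```text
time: 59.6
position: [0.4943, 0.0087, 0.0613]
tool_rot: [0.04, 2.702, -0.01]
ft_force: [1.0, -2.6, 2.1]
grip_width: 0.319
t 59.6 p [0.4943 0.0087 0.0613] R [[-0.905, 0.03, 0.425], [0.027, 1.0, -0.013], [-0.425, -0.001, -0.905]] F [ 1.  -2.6  2.1] g 0.319 q [-0.04 -0.08 -0.07  2.37  0.14  0.41  1.31]
shift cm [0.1  0.01 0.08]
turn deg [0.01 0.18 0.11] then shift [0.1  0.01 0.08]
target [0.4937 0.0088 0.0602]
```

```bash
python3 -m jog '[[[0.05,0,0.1,0,0,0,2.4],[0,0,0,0,0,0,3.2],[0,0,0,0,0,0,3.6],[0,0,0,0,0,0,4.4],[0,0,0,0,0,0,4.4],[0,0,0,0,0,0,4.4],[0,0,-1,0,0,0,4.4],[0,0,-2,0,0,0,4.4],[0,0,-4,0,0,0,4.4],[0,0,-4,0,0,0,4.4],[-4,-4,-2,0,0,0,4],[-4,-4,-2,0,0,0,3]]]' 20
cat > chk.py <<'E'
import sys
from h import *
D={n:img(n) for n in('top','side')}
if len(sys.argv)>1: cv2.imwrite('pics/'+sys.argv[1],np.hstack([cv2.resize(D['top']['frame'][60:230,70:300],(460,340),interpolation=2),cv2.resize(D['side']['frame'][100:240,200:400],(340,340),interpolation=2)])[:,:,::-1])
d=D['top'];hsv=cv2.cvtColor(d['frame'],cv2.COLOR_RGB2HSV)
for nm,lo,hi in[('y',(22,110,80),(34,255,255)),('g',(50,80,40),(75,255,255)),('o',(8,130,80),(20,255,255)),('r',(0,130,80),(7,255,255))]:
    m=cv2.inRange(hsv,lo,hi);n,l,s,c=cv2.connectedComponentsWithStats(m)
    for i in range(1,n):
        if s[i,4]>50 and 150<c[i][0]<300 and c[i][1]<230: print(nm,s[i].tolist(),'z.06',atz(d,c[i][1],c[i][0],.06).round(4))
E
python3 chk.py chk2.png
python3 - <<'E'
from path import *
from h import *
log();s=st()
n=down(-.03)
for x in(.437,.53): print('grab',x,feas(np.array([x,.098,.049]),n))
for al in(25,35,45):
  for x in(.5,.55,.61): q=feas(np.array([x,.094,.053]),lay(178.2,al));print(al,x,None if q is None else q.round(2))
W=np.array([.45,.0975,.2]);go(W,n);go(np.array([.45,0.02,.28]),n)
E
```

```text
time: 60.8
position: [0.5076, -0.0558, 0.2109]
tool_rot: [0.033, 2.714, -0.012]
ft_force: [1.3, -0.1, -0.5]
grip_width: 0.432
y [169, 204, 13, 12, 135] z.06 [0.5022 0.1784 0.06  ]
g [192, 205, 12, 12, 126] z.06 [0.501  0.1201 0.06  ]
o [215, 206, 5, 12, 56] z.06 [0.4988 0.0699 0.06  ]
t 60.9 p [ 0.5119 -0.0613  0.2156] R [[-0.905, 0.035, 0.423], [0.031, 0.999, -0.018], [-0.423, -0.003, -0.906]] F [0.4 1.  0.2] g 0.379 q [ 0.11 -0.25 -0.02  2.16 -0.03  0.79  1.63]
grab 0.437 [ 0.72196474  0.22836156 -1.06289754  2.11569979  0.24961721  0.9285033
 -0.51122108]
grab 0.53 [-0.49065557  0.27546772  0.2904031   1.94464126 -0.09696884  0.93472857
 -0.18290756]
25 0.5 [-0.16 -0.01 -0.18  2.34  0.37  0.44  0.89]
25 0.55 [ 0.92  0.33 -1.31  2.2   0.9   0.6   0.54]
25 0.61 [ 0.68  0.38 -1.05  2.08  0.88  0.6   0.6 ]
35 0.5 [ 1.02 -0.11 -1.36  2.43  0.62  0.2   0.6 ]
35 0.55 [ 0.87  0.19 -1.24  2.33  1.23  0.4   0.15]
35 0.61 [ 0.81  0.42 -1.21  2.2   1.38  0.55  0.14]
45 0.5 None
45 0.55 None
45 0.61 [ 0.62  0.31 -0.99  2.32  1.9   0.48 -0.45]
shift cm [ 6.75 15.65 -1.48]
turn deg [19.46 19.81 88.16] then shift [15.68 -6.66  1.56]
shift cm [ 3.13  7.88 -8.59]
turn deg [19.46 19.81 88.16] then shift [ 7.94 -6.43 -6.44]
```

View pics/chk2.png

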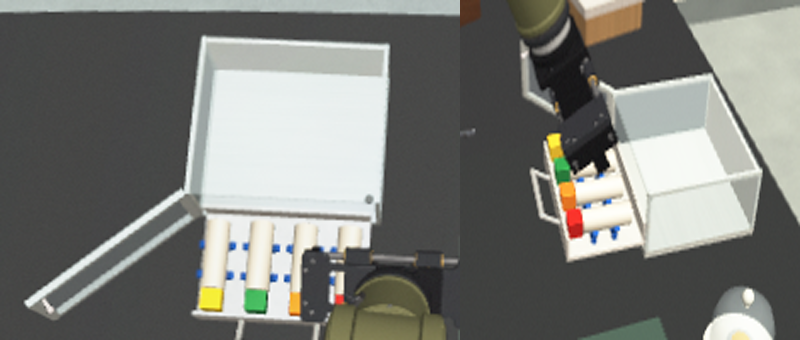

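All four tubes lie in the tray: yellow, green, orange and red, left to right. Next I grab the bar again and push the tray part way in.

```bash
python3 -m jog '[[[0.4,3.6,-1.8,0,0,0,2.5],[0.4,3.6,-1.8,0,0,0,2.4],[0.4,3.7,-1.9,0,0,0,2.4],[0,0,0,1.7,1.8,8,2.4],[0,0,0,1.7,1.8,8,2.4],[0,0,0,1.7,1.8,8,2.4],[0,0,0,1.7,1.8,8,2.4],[0,0,0,1.7,1.8,8,2.4],[0,0,0,1.7,1.8,8,2.4],[0,0,0,1.7,1.8,8,2.4],[0,0,0,1.7,1.8,8,2.4]]]' 20
python3 -m jog '[[[0,0,0,1.8,1.8,8,2.4],[0,0,0,1.8,1.8,8,2.4],[0,0,0,1.8,1.8,8,2.4],[0,0,0,0,0,0,2.4]]]' 20
python3 - <<'E'
from h import *
from feas import *
log();st();go([.436,.0975,.12],down(-.03))
d=img('wrist')
for x in finder.spot_point('tray_bar','wrist'): print(x['conf'],atz(d,x['point'][0]*420,x['point'][1]*560,.045).round(4))
E
```

```text
time: 62.0
position: [0.4909, 0.0559, 0.2501]
tool_rot: [1.68, 2.521, -0.011]
ft_force: [-0.5, 0.0, -0.1]
grip_width: 0.276
time: 62.4
position: [0.4917, 0.0544, 0.2498]
tool_rot: [-2.233, -2.184, 0.016]
ft_force: [0.5, -0.5, 0.0]
grip_width: 0.279
t 62.4 p [0.4917 0.0544 0.2498] R [[0.022, 1.0, -0.02], [1.0, -0.022, 0.006], [0.005, -0.02, -1.0]] F [ 0.5 -0.5  0. ] g 0.279 q [ 0.11  0.01 -0.27  1.8  -0.01  1.35 -0.18]
shift cm [ 4.12 -5.4  13.11]
turn deg [-1.14 -0.29  0.46] then shift [ 4.14 -5.7  12.98]
0.81 [0.4456 0.0941 0.045 ]
```

```bash
python3 -m jog '[[[1.4,-1.7,3,-1.1,-0.3,0.5,2.4],[1.4,-1.8,3.5,0,0,0,2.4],[1.3,-1.8,3.5,0,0,0,2.4],[0,0,3,0,0,0,2.4],[0,0,0,0,0,0,2.4],[0,0,0,0,0,0,2.4]]]' 20
python3 - <<'E'
from h import *
from feas import *
log();st()
for n in('wrist','top'):
  d=img(n,n+'b.png')
  for x in finder.spot_point('tray_bar',n): print(n,x['conf'],np.round(np.array(x['point'])*[420,560]),atz(d,x['point'][0]*420,x['point'][1]*560,.045).round(4))
go([.437,.0975,.049],down(-.03))
E
```

```text
time: 63.1
position: [0.4393, 0.0979, 0.1211]
tool_rot: [2.25, 2.191, 0.0]
ft_force: [0.4, -0.6, 0.3]
grip_width: 0.277
t 63.1 p [0.4393 0.0979 0.1211] R [[0.026, 1.0, 0.001], [1.0, -0.026, -0.001], [-0.001, 0.001, -1.0]] F [ 0.4 -0.6  0.3] g 0.277 q [ 0.06  0.01 -0.34  2.07  0.01  1.06 -0.31]
wrist 0.78 [232. 283.] [0.4434 0.097  0.045 ]
top 0.97 [233. 209.] [0.4458 0.0891 0.045 ]
shift cm [-0.04 -0.41  7.32]
turn deg [ 0.21 -0.02  0.08] then shift [-0.04 -0.38  7.32]
```

View pics/wristb.png

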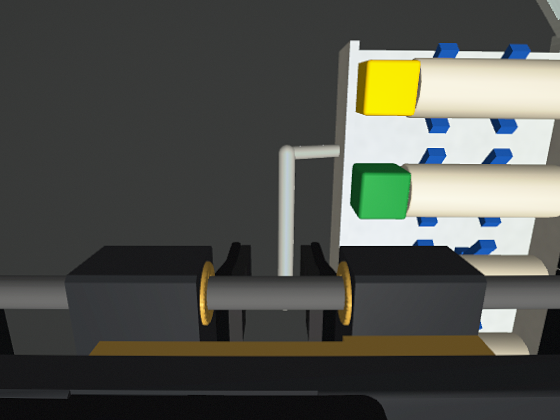

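The bar is at column 286, between the open fingers at about 238 and 325. I descend, grip it and push in slowly.

```bash
python3 -m jog '[[[0,0.2,2,0,0,0,2.4],[0,0,2.5,0,0,0,2.4],[0,0,1.7,0,0,0,2.4],[0,0,1,0,0,0,2.4],[0,0,0,0,0,0,2.4],[0,0,0,0,0,0,0.6],[0,0,0,0,0,0,0.6],[0,0,0,0,0,0,0.6],[0,0,0,0,0,0,0.6]]]' 20
python3 -m jog '[[[0,0.3,0,0,0,0,0.6],[0,0.6,0,0,0,0,0.6],[0,0.9,0,0,0,0,0.6],[0,1,0,0,0,0,0.6],[0,1,0,0,0,0,0.6],[0,1,0,0,0,0,0.6],[0,1,0,0,0,0,0.6],[0,1,0,0,0,0,0.6],[0,0.9,0,0,0,0,0.6],[0,0.6,0,0,0,0,0.6],[0,0.3,0,0,0,0,0.6],[0,0,0,0,0,0,0.6]]]' 20
python3 -c "from h import *;log();st()"
```

```text
time: 64.2
position: [0.4427, 0.0978, 0.0495]
tool_rot: [2.251, 2.188, 0.004]
ft_force: [2.2, 0.3, 2.3]
grip_width: 0.111
time: 65.4
position: [0.5286, 0.0951, 0.0495]
tool_rot: [2.252, 2.188, 0.002]
ft_force: [1.2, -0.8, 4.9]
grip_width: 0.11
t 65.4 p [0.5286 0.0951 0.0495] R [[0.029, 1.0, 0.002], [1.0, -0.029, -0.0], [-0.0, 0.002, -1.0]] F [ 1.2 -0.8  4.9] g 0.11 q [ 0.05  0.28 -0.31  1.93  0.11  0.94 -0.34]
```

```bash
python3 -m jog '[[[0,0,0,0,0,0,2.2],[0,0,0,0,0,0,2.2],[0,0,0,0,0,0,2.2],[0,0,-1,0,0,0,2.2],[0,0,-3,0,0,0,2.2],[0,-1,-4,0,0,0,1],[0,-1,-4,0,0,0,0],[0,-1,-4,0,0,0,0],[0,0,0,0,0,0,0]]]' 20
python3 - <<'E'
from path import *
from h import *
log();s=st();p=np.array(s['position']);Rp=lay(178.2,25)
g=np.array([.488,.0965,.050]);e=np.array([.62,.092,.05])
run([(p,Rp),(g,Rp),(e,Rp)])
go(g,Rp)
E
```

```text
time: 66.3
position: [0.4996, 0.0972, 0.2152]
tool_rot: [2.247, 2.186, 0.014]
ft_force: [0.2, -0.0, 0.0]
grip_width: 0.026
t 66.3 p [0.4996 0.0972 0.2152] R [[0.028, 1.0, 0.011], [1.0, -0.028, 0.001], [0.001, 0.011, -1.0]] F [ 0.2 -0.   0. ] g 0.026 q [ 0.07  0.05 -0.33  1.83  0.02  1.25 -0.29]
  end q [-0.07 -0.25 -0.25  2.16  0.12  0.82  1.16] err 0.000 0.00 dq 0.15
  end q [-0.04 -0.03 -0.32  2.36  0.37  0.43  0.87] err 0.000 0.00 dq 0.05
  end q [-0.01  0.23 -0.27  2.08  0.42  0.46  0.94] err 0.000 0.00 dq 0.02
shift cm [-0.13 -1.34 16.51]
turn deg [-19.01 -19.2  -88.33] then shift [ 8.03 -0.11 14.48]
```

```bash
python3 -m jog '[[[0,0,0,-1.7,-1.75,-8,0],[0,0,0,-1.7,-1.75,-8,0],[0,0,0,-1.7,-1.75,-8,0],[0,0,0,-1.7,-1.75,-8,0],[0,0,0,-1.7,-1.75,-8,0],[0,0,0,-1.7,-1.75,-8,0],[0,0,0,-1.7,-1.75,-8,0],[0,0,0,-1.75,-1.75,-8,0],[0,0,0,-1.75,-1.75,-8,0],[0,0,0,-1.75,-1.75,-8,0],[0,0,0,-1.75,-1.75,-8.2,0]]]' 20
python3 -m jog '[[[1,0,1.8,0,0,0,0],[2,0,3.6,0,0,0,0],[1.9,0,3.5,0,0,0,0],[1.3,0,2.3,0,0,0,0],[0,0,0,0,0,0,0]]]' 20
python3 - <<'E'
from h import *
from feas import *
log();st();go([.488,.0965,.050],lay(178.2,25));go([.6,.093,.05])
E
```

```text
time: 67.4
position: [0.4968, 0.0962, 0.2083]
tool_rot: [0.037, 2.716, -0.014]
ft_force: [-0.1, 0.3, -0.9]
grip_width: 0.002
time: 67.9
position: [0.4829, 0.0949, 0.0763]
tool_rot: [0.045, 2.726, -0.017]
ft_force: [-1.4, -0.8, -0.7]
grip_width: 0.007
t 67.9 p [0.4829 0.0949 0.0763] R [[-0.915, 0.034, 0.403], [0.029, 0.999, -0.019], [-0.403, -0.005, -0.915]] F [-1.4 -0.8 -0.7] g 0.007 q [-0.01 -0.08 -0.34  2.33  0.26  0.52  0.98]
shift cm [0.6  0.19 2.61]
turn deg [-0.34 -1.22 -0.03] then shift [0.66 0.17 2.6 ]
shift cm [-9.65  0.22  7.13]
```

```bash
python3 -m jog '[[[0.2,0.1,1,0,-0.6,0,0],[0.3,0.1,1,0,-0.6,0,0],[0.1,0,0.6,0,0,0,0],[0,0,0,0,0,0,0]]]' 20
python3 -m jog '[[[-0.5,0,0.2,0,0,0,0],[-0.8,0,0.35,0,0,0,0],[-0.9,0,0.4,0,0,0,0],[-0.9,0,0.4,0,0,0,0],[-0.9,0,0.4,0,0,0,0],[-0.9,0,0.4,0,0,0,0],[-0.9,0,0.4,0,0,0,0],[-0.9,0,0.4,0,0,0,0],[-0.9,0,0.4,0,0,0,0],[-0.7,0,0.3,0,0,0,0],[-0.4,0,0.2,0,0,0,0],[0,0,0,0,0,0,0]]]' 20
python3 -c "from h import *;log();st()"
```

```text
time: 68.3
position: [0.4929, 0.0978, 0.0552]
tool_rot: [0.046, 2.696, -0.014]
ft_force: [-0.3, 0.2, -0.1]
grip_width: 0.005
time: 69.5
position: [0.5886, 0.0942, 0.0579]
tool_rot: [0.046, 2.695, -0.014]
ft_force: [-1.1, -0.4, -0.3]
grip_width: 0.006
t 69.5 p [0.5886 0.0942 0.0579] R [[-0.902, 0.035, 0.431], [0.031, 0.999, -0.017], [-0.432, -0.002, -0.902]] F [-1.1 -0.4 -0.3] g 0.006 q [ 0.02  0.16 -0.32  2.15  0.44  0.45  0.89]
```

```bash
python3 -m jog '[[[-0.2,0,0.35,0,0,0,0],[-0.45,0,0.25,0,0,0,0],[-0.45,0,0.2,0,0,0,0],[-0.45,0,0.2,0,0,0,0],[0,0,0,0,0,0,0]]]' 20
python3 -m jog '[[[-0.3,0,0.15,0,0,0,0],[-0.3,0,0.15,0,0,0,0],[0,0,0,0,0,0,0]]]' 20
python3 -m jog '[[[-0.3,0,0.15,0,0,0,0],[-0.3,0,0.15,0,0,0,0],[0,0,0,0,0,0,0]]]' 20
python3 -m jog '[[[-0.3,0,0.15,0,0,0,0],[-0.3,0,0.15,0,0,0,0],[0,0,0,0,0,0,0]]]' 20
python3 -c "from h import *;log();st()"; python3 chk.py chk3.png
```

```text
time: 70.0
position: [0.6068, 0.0939, 0.0554]
tool_rot: [0.046, 2.695, -0.013]
ft_force: [0.0, 0.6, -0.2]
grip_width: 0.008
time: 70.3
position: [0.6107, 0.0936, 0.0536]
tool_rot: [0.046, 2.7, -0.015]
ft_force: [-6.1, 0.6, 1.1]
grip_width: 0.005
time: 70.6
position: [0.6128, 0.0931, 0.0502]
tool_rot: [0.046, 2.71, -0.019]
ft_force: [-16.6, 1.2, 2.5]
grip_width: 0.002
time: 70.9
position: [0.6146, 0.0928, 0.0472]
tool_rot: [0.045, 2.719, -0.022]
ft_force: [-32.0, -0.1, 9.6]
grip_width: 0.004
t 70.9 p [0.6146 0.0928 0.0472] R [[-0.912, 0.035, 0.41], [0.028, 0.999, -0.023], [-0.41, -0.009, -0.912]] F [-32.   -0.1   9.6] g 0.004 q [ 0.02  0.23 -0.31  2.08  0.45  0.48  0.91]
```

View pics/chk3.png

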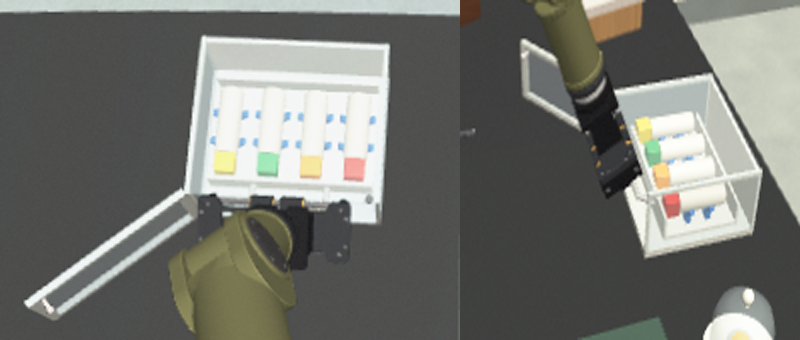

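```bash
python3 -m jog '[[[0.6,0,-0.5,0,0,0,0],[0.9,0,-0.4,0,0,0,0],[0.9,0,-1,0,0,0,0],[0.9,0,-3,0,0,0,0],[0,0,-4,0,0,0,0],[0,0,0,0,0,0,0]]]' 20
python3 - <<'E'
from h import *
log();st()
d=img('top','t5.png');hsv=cv2.cvtColor(d['frame'],cv2.COLOR_RGB2HSV)
for nm,lo,hi in[('y',(22,60,80),(34,255,255)),('g',(50,60,40),(85,255,255)),('o',(8,60,80),(20,255,255)),('r',(0,60,80),(6,255,255)),('b',(98,60,80),(125,255,255))]:
    m=cv2.inRange(hsv,lo,hi);n,l,s,c=cv2.connectedComponentsWithStats(m)
    for i in range(1,n):
        if s[i,4]>15 and 150<c[i][0]<270 and c[i][1]<230: print(nm,s[i].tolist(),'z.06',atz(d,c[i][1],c[i][0],.06).round(4),'z.045',atz(d,c[i][1],c[i][0],.045).round(4))
w=img('wrist','w8.png')
for n,dd in(('top',d),('wrist',w)):
  for l in('tray_bar','cradle_1','door_edge','door_hinge'):
    for x in finder.spot_point(l,n): print(n,l,round(x['conf'],2),np.round(np.array(x['point'])*[420,560]),atz(dd,x['point'][0]*420,x['point'][1]*560,.045 if l=='tray_bar' else .053).round(4))
E
```

```text
time: 71.6
position: [0.5608, 0.0972, 0.1278]
tool_rot: [0.044, 2.684, -0.011]
ft_force: [0.9, 0.7, 0.7]
grip_width: 0.005
t 71.6 p [0.5608 0.0972 0.1278] R [[-0.897, 0.033, 0.441], [0.029, 0.999, -0.015], [-0.442, -0.001, -0.897]] F [0.9 0.7 0.7] g 0.005 q [ 0.06 -0.01 -0.37  2.16  0.26  0.58  1.04]
y [177, 136, 11, 11, 117] z.06 [0.6881 0.1724 0.06  ] z.045 [0.6932 0.1754 0.045 ]
y [220, 138, 11, 9, 85] z.06 [0.6866 0.0578 0.06  ] z.045 [0.6918 0.0594 0.045 ]
g [199, 136, 10, 11, 100] z.06 [0.688  0.1144 0.06  ] z.045 [0.6932 0.1167 0.045 ]
o [220, 147, 10, 2, 18] z.06 [0.6716 0.0589 0.06  ] z.045 [0.6766 0.0605 0.045 ]
r [242, 139, 11, 11, 110] z.06 [ 6.828e-01 -5.000e-04  6.000e-02] z.045 [6.879e-01 3.000e-04 4.500e-02]
top tray_bar 0.45 [165. 214.] [0.6279 0.0841 0.045 ]
top door_edge 0.82 [211.  88.] [0.4943 0.4132 0.053 ]
top door_hinge 0.77 [160. 166.] [0.6351 0.2127 0.053 ]
wrist door_hinge 0.96 [261. 445.] [0.6334 0.2158 0.053 ]
```

The push hit something stiff and rose to 32 N. The caps moved 187 mm, which fits a tray that was at about 190 mm. To rule out the gripper body having met the roof edge, I push again with more lean.

```bash
python3 -m jog '[[[0,0,0,0,-6,0,0],[0,0,0,0,-6,0,0],[0,0,0,0,0,0,0]]]' 20
python3 - <<'E'
from path import *
from h import *
s=st();Rp=lay(178.2,38);g=np.array([.585,.0935,.056]);run([(g,Rp),(g+[.04,0,0],Rp)]);go(g,Rp)
E
```

```text
time: 72.4
position: [0.5553, 0.0941, 0.118]
tool_rot: [0.041, 2.506, -0.025]
ft_force: [-1.1, -1.1, -0.1]
grip_width: 0.007
t 72.4 p [0.5553 0.0941 0.118 ] R [[-0.805, 0.035, 0.593], [0.024, 0.999, -0.028], [-0.593, -0.008, -0.805]] F [-1.1 -1.1 -0.1] g 0.007 q [ 0.08 -0.07 -0.42  2.31  0.6   0.36  0.67]
  end q [ 0.04  0.12 -0.38  2.31  1.26  0.27  0.05] err 0.000 0.00 dq 0.06
  end q [ 0.05  0.19 -0.37  2.23  1.24  0.28  0.11] err 0.000 0.00 dq 0.01
shift cm [1.29 0.1  6.76]
turn deg [-0.51 -1.6   0.11] then shift [1.48 0.04 6.72]
```

```bash
python3 -m jog '[[[0.4,0.1,2,0,0,0,0],[0.4,0,2.4,0,0,0,0],[0.3,0,1.5,0,0,0,0],[0.2,0,0.8,0,0,0,0],[0,0,0,0,0,0,0]]]' 20
python3 -m jog '[[[-0.6,0,0.45,0,0,0,0],[-0.6,0,0.45,0,0,0,0],[0,0,0,0,0,0,0]]]' 20
python3 -m jog '[[[-0.4,0,0.3,0,0,0,0],[0,0,0,0,0,0,0]]]' 20
python3 -m jog '[[[-0.4,0,0.3,0,0,0,0],[0,0,0,0,0,0,0]]]' 20
python3 -m jog '[[[-0.4,0,0.3,0,0,0,0],[0,0,0,0,0,0,0]]]' 20
```

```text
time: 72.9
position: [0.5884, 0.0935, 0.0582]
tool_rot: [0.046, 2.505, -0.023]
ft_force: [0.1, -0.1, -0.3]
grip_width: 0.008
time: 73.2
position: [0.6047, 0.0936, 0.0607]
tool_rot: [0.046, 2.5, -0.021]
ft_force: [0.6, 0.5, 0.0]
grip_width: 0.003
time: 73.4
position: [0.6075, 0.0934, 0.0592]
tool_rot: [0.044, 2.503, -0.022]
ft_force: [-5.5, -0.2, 4.9]
grip_width: 0.007
time: 73.6
position: [0.6085, 0.0935, 0.0571]
tool_rot: [0.043, 2.507, -0.025]
ft_force: [-31.3, -0.0, 18.1]
grip_width: 0.005
time: 73.8
position: [0.6087, 0.0944, 0.0517]
tool_rot: [0.04, 2.517, -0.023]
ft_force: [-23.8, 4.0, -1.2]
grip_width: 0.006
```

There was no free travel at friction level: the push met a stiff stop straight away, with the fingers on the bar, so the tray is home. Now I retreat and go round behind the door.

```bash
python3 -m jog '[[[0.8,0,-0.6,0,0,0,0],[0.8,0,-0.6,0,0,0,0],[0.8,0,-1.2,0,0,0,0],[0,0,-3,0,0,0,0],[-1,0,-4,0,0,0,0],[-2,0,-4,0,0,0,0],[-2,0,-4,0,0,0,0],[-2,0,-3,0,0,0,0],[0,0,0,0,0,0,0]]]' 20
python3 - <<'E'
from path import *
from h import *
log();s=st();p=np.array(s['position']);n=down(-.03)
A=np.array([.5,.25,.25]);B=np.array([.564,.409,.25])
run([(p,n),(A,n),(B,n),(B-[0,0,.168],n)])
go(B,n)
H=np.array([.634,.214])
for ph in(125,150,180,210,240,255,268): 
    f=np.radians(ph);q=H+.2*np.array([np.cos(f),np.sin(f)])+.026*np.array([np.cos(f-np.pi/2),np.sin(f-np.pi/2)]);print(ph,q.round(3))
E
```

```text
time: 74.7
position: [0.5419, 0.0969, 0.2477]
tool_rot: [0.048, 2.486, -0.023]
ft_force: [0.5, 1.3, 0.2]
grip_width: 0.006
t 74.7 p [0.5419 0.0969 0.2477] R [[-0.792, 0.04, 0.609], [0.029, 0.999, -0.029], [-0.609, -0.005, -0.793]] F [0.5 1.3 0.2] g 0.006 q [ 0.04 -0.3  -0.36  2.2   0.22  0.62  1.05]
  end q [ 0.18  0.13 -0.44  1.68  0.06  1.34 -0.3 ] err 0.000 0.00 dq 0.16
  end q [-0.01  0.16 -0.56  1.66  0.09  1.35 -0.61] err 0.000 0.00 dq 0.03
  end q [-0.27  0.48 -0.57  1.29  0.25  1.44 -0.86] err 0.000 0.00 dq 0.04
  end q [-0.28  0.59 -0.54  1.48  0.32  1.16 -0.9 ] err 0.000 0.00 dq 0.03
shift cm [-0.98 31.27  0.27]
turn deg [28.98 29.72 85.99] then shift [31.26  1.27 -0.23]
125 [0.541 0.393]
150 [0.474 0.337]
180 [0.434 0.24 ]
210 [0.448 0.137]
240 [0.511 0.054]
255 [0.557 0.028]
268 [0.601 0.015]
```

```bash
python3 -m jog '[[[0,0,0,2.4,2.5,7.15,0],[0,0,0,2.4,2.5,7.15,0],[0,0,0,2.4,2.5,7.15,0],[0,0,0,2.4,2.5,7.15,0],[0,0,0,2.4,2.5,7.15,0],[0,0,0,2.4,2.5,7.15,0],[0,0,0,2.4,2.5,7.15,0],[0,0,0,2.4,2.5,7.15,0],[0,0,0,2.4,2.4,7.15,0],[0,0,0,2.4,2.4,7.15,0],[0,0,0,2.5,2.4,7.2,0],[0,0,0,2.5,2.5,7.3,0]]]' 20
python3 -m jog '[[[2.5,0.1,0,0,0,0,0],[4.2,0.2,0,0,0,0,0],[4.2,0.2,0,0,0,0,0],[4.2,0.2,0,0,0,0,0],[4.2,0.2,0,0,0,0,0],[4.2,0.2,0,0,0,0,0],[4.2,0.1,0,0,0,0,0],[3.6,0.1,0,0,0,0,0],[0,0,0,0,0,0,0],[0,0,0,0,0,0,0]]]' 20
python3 w.py w9.png door_edge door_hinge; python3 -c "
from h import *;from feas import *;go([.564,.409,.082],down(-.03))"
```

```text
time: 75.9
position: [0.539, 0.0956, 0.2384]
tool_rot: [-2.252, -2.174, 0.024]
ft_force: [0.6, 0.1, 0.1]
grip_width: 0.005
time: 76.9
position: [0.5607, 0.4086, 0.2359]
tool_rot: [-2.246, -2.183, 0.025]
ft_force: [1.0, -1.2, 0.1]
grip_width: 0.004
t 76.9 p [0.5607 0.4086 0.2359] R [[0.029, 0.999, -0.018], [1.0, -0.029, -0.004], [-0.005, -0.018, -1.0]] F [ 1.  -1.2  0.1] g 0.004 q [-0.26  0.5  -0.6   1.3   0.26  1.44 -0.86]
[[0.999, -0.024, -0.027, 0.565], [-0.03, -0.964, -0.263, 0.481], [-0.019, 0.264, -0.964, 0.375], [0.0, 0.0, 0.0, 1.0]] [358.1   0.  275.2]
door_edge 0.97 190.9 194.2 [0.4795 0.4109 0.045 ]
shift cm [ 0.4   0.44 15.45]
turn deg [-0.97  0.32 -0.17] then shift [ 0.31  0.18 15.46]
```

View pics/w9.png

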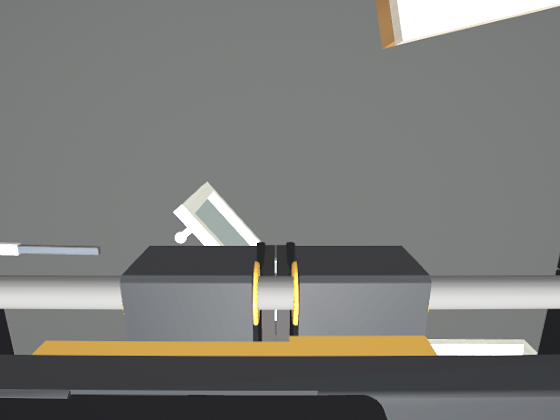

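```bash
python3 -m jog '[[[0.2,0.2,3,-1,0.3,0,0],[0,0,4,0,0,0,0],[0,0,4,0,0,0,0],[0,0,3,0,0,0,0],[0,0,1.4,0,0,0,0],[0,0,0,0,0,0,0]]]' 20
python3 -m jog '[[[-0.9,-1.1,0,0,0,0,0],[-0.9,-1.2,0,0,0,0,0],[-1.45,-1.65,0,0,0,0,0],[-1.45,-1.65,0,0,0,0,0],[-1.45,-1.65,0,0,0,0,0],[-1.45,-1.6,0,0,0,0,0],[-2.45,-0.95,0,0,0,0,0],[-2.45,-0.95,0,0,0,0,0],[-2.45,-0.9,0,0,0,0,0],[-2.45,-0.9,0,0,0,0,0],[0,0,0,0,0,0,0]]]' 20
python3 - <<'E'
from h import *
from feas import *
log();st();go([.448,.137,.082],down(-.03))
for n in('top','side'):
  d=img(n)
  for x in finder.spot_point('door_edge',n)[:2]: print(n,round(x['conf'],2),np.round(np.array(x['point'])*[420,560]),atz(d,x['point'][0]*420,x['point'][1]*560,.056).round(3))
E
```

```text
time: 77.65
position: [0.5622, 0.4076, 0.0806]
tool_rot: [-2.256, -2.185, 0.005]
ft_force: [-1.3, 0.1, 1.3]
grip_width: 0.004
time: 78.75
position: [0.4326, 0.2368, 0.0844]
tool_rot: [2.256, 2.181, 0.002]
ft_force: [-0.2, 0.0, 0.2]
grip_width: 0.007
t 78.75 p [0.4326 0.2368 0.0844] R [[0.034, 0.999, 0.003], [0.999, -0.034, -0.002], [-0.001, 0.003, -1.0]] F [-0.2  0.   0.2] g 0.007 q [ 0.02  0.18 -0.62  2.    0.13  1.   -0.69]
shift cm [-9.92  1.88  0.26]
turn deg [ 0.18  0.08 -0.23] then shift [-9.92  1.84  0.24]
top 0.75 [251. 165.] [0.393 0.198 0.056]
top 0.33 [144. 396.] [ 0.695 -0.403  0.056]
side 0.68 [163. 220.] [0.382 0.189 0.056]
```

The door is following the finger; its edge is now at about (0.39, 0.20). I continue the arc.

```bash
python3 -m jog '[[[-2.5,0.45,0,0,0,0,0],[-2.5,0.45,0,0,0,0,0],[-2.5,0.45,0,0,0,0,0],[-2.4,0.5,0,0,0,0,0],[-2,1.6,0,0,0,0,0],[-2,1.6,0,0,0,0,0],[-2,1.7,0,0,0,0,0],[-2,1.7,0,0,0,0,0],[-0.8,1.5,0,0,0,0,0],[-0.8,1.5,0,0,0,0,0],[0,0,0,0,0,0,0]]]' 20
python3 - <<'E'
from h import *
from feas import *
log();st();go([.601,.02,.082],down(-.03))
for n in('top','side'):
  d=img(n)
  for x in finder.spot_point('door_edge',n)[:2]: print(n,round(x['conf'],2),np.round(np.array(x['point'])*[420,560]),atz(d,x['point'][0]*420,x['point'][1]*560,.056).round(3))
E
```

```text
time: 80.05
position: [0.5428, 0.041, 0.0825]
tool_rot: [2.256, 2.186, 0.003]
ft_force: [0.0, 0.2, -0.7]
grip_width: 0.007
t 80.05 p [0.5428 0.041  0.0825] R [[0.032, 1.0, 0.002], [1.0, -0.032, 0.001], [0.001, 0.001, -1.0]] F [ 0.   0.2 -0.7] g 0.007 q [ 0.28  0.27 -0.45  1.88  0.14  1.02 -0.26]
shift cm [-1.91  5.89  0.06]
turn deg [ 0.08 -0.08 -0.09] then shift [-1.92  5.88  0.05]
top 0.73 [190. 252.] [ 0.56  -0.019  0.056]
top 0.72 [146. 396.] [ 0.691 -0.404  0.056]
side 0.73 [190. 291.] [ 0.57  -0.01   0.056]
```

```bash
python3 -m jog '[[[-0.4,1,0,0,0,0,0],[-0.4,1,0,0,0,0,0],[-0.3,1,0,0,0,0,0],[-0.2,1,0,0,0,0,0],[-0.2,0.8,0,0,0,0,0],[-0.1,0.6,0,0,0,0,0],[0,0,0,0,0,0,0]]]' 20
python3 -m jog '[[[0,0.5,0,0,0,0,0],[0,0.4,0,0,0,0,0],[0,0,0,0,0,0,0]]]' 20
python3 -m jog '[[[0,0.4,0,0,0,0,0],[0,0.4,0,0,0,0,0],[0,0,0,0,0,0,0]]]' 20
```

```text
time: 80.95
position: [0.5938, 0.0241, 0.082]
tool_rot: [-2.253, -2.186, 0.001]
ft_force: [0.2, 0.3, 1.2]
grip_width: 0.008
time: 81.25
position: [0.6019, 0.0234, 0.0819]
tool_rot: [-2.253, -2.186, 0.004]
ft_force: [-6.2, -0.1, 4.1]
grip_width: 0.005
time: 81.55
position: [0.6022, 0.0233, 0.0817]
tool_rot: [-2.245, -2.179, 0.025]
ft_force: [-29.6, -1.7, 22.1]
grip_width: 0.004
```

```bash
python3 -m jog '[[[0,-0.8,0,0,0,0,0],[0,-1.5,0,0,0,0,0],[0,-3,0,0,0,0,0],[0,-3,-2,0,0,0,0],[0,0,-4,0,0,0,0],[0,0,-4,0,0,0,0],[-3,0,-3,0,0,0,0],[-4,0,0,0,0,0,0],[-4,0,0,0,0,0,0],[-4,0,0,0,0,0,0],[-4,0,0,0,0,0,0],[0,0,0,0,0,0,0]]]' 20
python3 - <<'E'
from h import *
log();st()
D={}
for n in('top','side'):
  d=D[n]=img(n)
  for l in('door_edge','tray_bar'):
    for x in finder.spot_point(l,n)[:1]: print(n,l,round(x['conf'],2),atz(d,x['point'][0]*420,x['point'][1]*560,.056 if l[0]=='d' else .045).round(3))
  for nm,p in [('edge shut exp',(.617,-.031,.056))]: print(nm,np.round(proj(d,p)))
cv2.imwrite('pics/end.png',np.hstack([cv2.resize(D['top']['frame'][60:230,140:300],(376,400),interpolation=2),cv2.resize(D['side']['frame'][100:240,240:400],(420,400),interpolation=2)])[:,:,::-1])
E
```

```text
time: 82.75
position: [0.5215, -0.1724, 0.212]
tool_rot: [2.264, 2.174, -0.003]
ft_force: [-0.8, -0.3, -0.3]
grip_width: 0.004
t 82.75 p [ 0.5215 -0.1724  0.212 ] R [[0.04, 0.999, 0.0], [0.999, -0.04, -0.003], [-0.003, 0.001, -1.0]] F [-0.8 -0.3 -0.3] g 0.004 q [ 0.54  0.14 -0.3   1.74  0.05  1.27  0.19]
top door_edge 0.95 [ 0.625 -0.035  0.056]
edge shut exp [169. 257.]
side door_edge 0.8 [ 0.619 -0.037  0.056]
edge shut exp [191. 307.]
```

View pics/end.png

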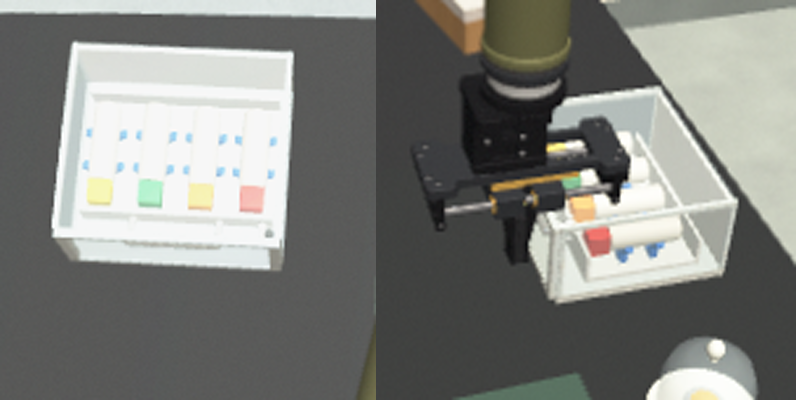

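All four tubes lie in the tray, with the caps in a row at row 190 of the left view. The door is flush: its edge reads x = 0.619–0.625, where 0.617 is expected shut and under 0.60 if it had sprung back. The robot is clear, so I hand the job in.

```bash
python3 -c "from bench import close_job; print(close_job())"
```

```text
the job is handed in; nothing more can be done
None
```

The job is handed in at about 83 s of the 210 s. The four tubes lie in the closed cabinet. No verdict was reported, so the results below rest on my own checks.

**What I did:**
- I pulled the tray to its stop and gripped each ivory tube by its square cap. They went cap towards the robot: yellow in cradle 1, green in 2, orange in 3 and red in 4.
- I pushed the tray home and swept the door shut. I did not touch the brown and turquoise look-alikes or any of the other bench items.

**Last checks:**
- **Tubes:** from the top camera, yellow and green lay within about 2 mm of centre along their cradles before the tray went in. Orange and red I judged only from the arm's position at release and the last pictures, where all four lie in line.
- **Tray:** it met a hard stop at about 30 N. A second push with more lean stopped at once, with none of the light sliding a tray that was still out would show. The cap shift in the top camera was 187 mm. The tray had eased to about 190 mm before I pushed it, so it is home to within roughly 3 mm.
- **Door:** it stopped firm at about 30 N and stayed shut when I let go. The camera readings for its free edge were x = 0.625 (top) and 0.619 (side), against 0.617 expected when shut. I saw no separate sign of the catch snapping.

**Disagreements:**
- The first try at laying yellow touched the side of its V block about 3 mm off, and I corrected it before release.
- The bar read 5 to 8 mm further in after the loading than when I first pulled it out, so the tray had eased in slightly. It stayed well inside the limit for that step.

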